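Snap the cover plate into a hand-soap dispenser

TASK

The clinic's soap dispenser lies open on its back: pick up the flat cover plate by its grip, set its four holes over the four snap posts in the dispenser's back shell, and press it down by each post until every clip has clicked through and the plate sits fully home on all four seats, then let go. The plastic is brittle: never push with more than about 30 N, keep the plate roughly level (never tipped more than about 10 degrees), and leave the other things on the counter where they are.

Things in the scene. Friction and masses are not known exactly. Their poses are not given: they have to be found in the camera images.
- housing: Back shell of a soap dispenser, fixed: white shallow open shell 200 x 160 mm, rim 14 mm high; origin at the centre of its underside, on the counter; x along its length (a low nozzle block juts out about 30 mm at the -x end), z up. Four snap posts stand in it at x = +-50, y = +-35 mm; the other parts inside stay below their seats.
- post0 (a point): Foot of the snap post at x = -50, y = -35 mm of the shell, on the shell's floor 5 mm above the counter; axes as the shell's. Each post has a 22 mm wide shoulder whose flat top is the seat; above it an 11 mm pin, straight for 12.5 mm, then tapering to a 4 mm tip 19 mm above the seat.
- post1 (a point): Foot of the snap post at x = -50, y = 35 mm of the shell, on the shell's floor 5 mm above the counter; axes as the shell's. The seats are 17 to 31 mm above the counter, all four equal: levelling screws set them anew each time, and no listed pose tells how high.
- post2 (a point): Foot of the snap post at x = 50, y = -35 mm of the shell, on the shell's floor 5 mm above the counter; axes as the shell's. Each pin has two spring clips along the shell's +-y, 18 mm over both lips; lips 5 to 6 mm above the seat, sloping inwards above that. Laid on loosely, the plate rests on the clips' slopes, its underside about 10 mm above the seats.
- post3 (a point): Foot of the snap post at x = 50, y = 35 mm of the shell, on the shell's floor 5 mm above the counter; axes as the shell's. Pressed right at a post, the clips resist with about 8 to 15 N until some 6 mm above the seat, then give way and the plate drops to the seat, where it stops hard; about 1 mm of play remains. All four at once take more than is allowed.
- sensor0 (a joint): Spring sensing pin (4 mm thick) of the cover switch in the seat of post0, 9 mm from its axis along x, towards the middle; metres pushed in: 0 standing 4 mm out of the seat, about 0.003 to 0.004 when the plate is home there. It gives way to under 0.5 N.
- sensor1 (a joint): Spring sensing pin (4 mm thick) of the cover switch in the seat of post1, 9 mm from its axis along x, towards the middle; metres pushed in: 0 standing 4 mm out of the seat, about 0.003 to 0.004 when the plate is home there. It gives way to under 0.5 N.
- sensor2 (a joint): Spring sensing pin (4 mm thick) of the cover switch in the seat of post2, 9 mm from its axis along x, towards the middle; metres pushed in: 0 standing 4 mm out of the seat, about 0.003 to 0.004 when the plate is home there. It gives way to under 0.5 N.
- sensor3 (a joint): Spring sensing pin (4 mm thick) of the cover switch in the seat of post3, 9 mm from its axis along x, towards the middle; metres pushed in: 0 standing 4 mm out of the seat, about 0.003 to 0.004 when the plate is home there. It gives way to under 0.5 N.
- plate_grip (a point): Grip of the loose grey cover plate (150 x 110 x 4 mm, 140 to 240 g, lying flat): an upright bar across its middle, 12 mm thick along plate x, 60 mm long along plate y, top 40 mm above the plate's underside; a 4 mm high, 30 mm wide foot beside it. This point: plate's centre, 27 mm above its underside; x along the 150 mm length, z up. Fits either way round (half a turn).
- hole0 (a point): Centre of the round 14 mm hole at x = -50, y = -35 mm of the plate, on the plate's underside; axes as the plate's.
- hole1 (a point): Centre of the round 14 mm hole at x = -50, y = 35 mm of the plate, on the plate's underside; axes as the plate's.
- hole2 (a point): Centre of the round 14 mm hole at x = 50, y = -35 mm of the plate, on the plate's underside; axes as the plate's.
- hole3 (a point): Centre of the round 14 mm hole at x = 50, y = 35 mm of the plate, on the plate's underside; axes as the plate's.
- screwdriver: Bystander: screwdriver lying flat, 170 mm, black handle; origin on its underside.
- gallipot: Bystander: small steel cup, 64 mm wide, 40 mm high; origin under its centre.
- tape_roll: Bystander: roll of tape lying flat, 72 mm wide, 24 mm high; origin under its centre.
- squeeze_bottle: Bystander: small white bottle, 48 mm wide, 100 mm high; origin under its centre.
- instrument_tray: Bystander: empty steel tray, 130 x 240 x 30 mm; origin under its centre.
- cotton_jar: Bystander: glass jar with steel lid, 76 mm wide, 90 mm high; origin under its centre.
- front_cover: Bystander: the dispenser's white front cover, 150 x 210 x 100 mm, standing mouth down; origin on the counter under its centre.
Mind the look-alikes: they are no part of the job. There is more than one size of the part that bears plate_grip; the job needs the middle-sized.

How it is judged:
By the outcome, as a careful person would: the job done as asked, in the order asked, and still so for the second after the job is handed in, with the robot touching nothing.
It also fails if it takes over 64 s, if anything falls off the work surface, if the arm or the gripper's body presses on something with over 40 N, if the wrist force passes 120 N, or if a joint passes its speed limit or range.

ROBOT

A 6-joint arm with a two-finger parallel gripper is mounted at the origin on the work surface. World frame = base frame: x ahead of the robot, y to its left, z up, the work surface at z = 0. Lengths are in m, angles in rad, forces in N, time in s.
With the tool pointing down it reaches from about 0.25 to 0.8 m from the base axis. Payload 3.9 kg.
Tool frame: the origin (TCP) lies at the very end of the fingers, on their centre line; the grasp point (between the pads) lies 19 mm behind it (r.tcp_to_grasp is the distance from the TCP to the grasp point, in m); y points along the fingers, x is the direction in which the jaws open and shut, and the axes are right-handed (so a half turn about y gives the same grasp; the last joint's range is limited). The gripper opens to 85 mm and grips with 20 to 120 N. Pads are 22 mm wide; open, the fingers measure 114 mm over their backs; the gripper's body (76 mm by 85 mm) begins 54 mm behind the grasp point. The pads swing forward as they close: fully open they stand 13 mm farther back than shut.
Start: joints at [1.222, 0.26, -0.138, 1.173, 0, 1.571], TCP at [0.179, 0.493, 0.205] pointing down, gripper open.
Joint ranges: [-2.78, 2.78], [-0.83, 1.72], [-1.28, 1.37], [-1.9, 2.12], [-1.57, 1.48], [-3.14, 3.14]. Speed limits (rad/s): [2.57, 2.57, 3.14, 3.14, 3.14, 3.14].

INTERFACE

Orientations are given as a unit quaternion [x, y, z, w].
In Python, from station import r gives the robot as it stands.
- The arm moves only by the shell command python3 -m pendant 'ROWS' [FORCE]. ROWS is text: rows parted by semicolons, each of 7 numbers parted by spaces: the shift along the world's x, y, z in m, then the turn, a rotation vector about the world's x, y, z in degrees, then the finger opening in m, from 0 to 0.0854. A call has 1 to 8 rows; each row is the pose to reach, as a shift and turn from the pose commanded when the call began; what a row does not reach only later rows make up. A row lasts 1/10 s, in which the tool goes at most 50 mm and 8.59 degrees, less where a joint would pass 70% of its speed; a pose out of reach is approached as far as the arm can. A call with a gripper value outside its range is refused whole. The fingers move at their own pace and stop on an object; FORCE is the grip in N (left out, the last holds). Time passes only in rows, so rows that repeat a pose let the fingers close. It gives the time, the measured TCP pose, the force and the opening at its end, in the units of the state.
- r.sense(): the state, without advancing time (a new reading comes with each control period).
- r.snapshot(name): name is "side" or "top"; returns the picture (384x512x3 uint8, red, green, blue); there is no depth.
- r.camera_params(name): a dict with "mtx" (3x3 intrinsics, pixels), "T" (4x4, takes a point from camera to world coordinates). Camera axes: x right, y down, z forward; pixel columns grow to the right and rows downward; lengths in m; the calibration is good to about 2 mm. A picture is of the moment at which its call begins. camera_params takes no time and is no camera call.
- r.sign_off(): hands the job in, once; it reports no verdict.
Trained networks look in the newest picture that a camera, given by its name, has taken for a name from the list of things; names that differ only in an ending like _2 or _b are one class to them, and where a whole thing is asked for, a point or a joint stands for the part that bears it (a point fixed in the world has none). Each returns a list of dicts, best first, with "p" (0 to 1); they miss things now and then, are a little off and sometimes report something else, mostly with a low value. They report only what shows in the picture. A call takes as long as a camera call. They do not tell look-alikes from the thing itself.
- r.spot_in(camera, name): "rect" ([left, top, right, bottom] in pixels, round what is visible of it).
The state is a dict: "clock": time; "joint_pos": joint angles; "qvel": joint speeds; "effort": joint torques, N m; "tcp_pos": TCP position; "orientation": TCP orientation; "force": force on the tool from outside, world axes, zero at the start; "wrist_torque": the same for the moment, N m; "opening": finger opening in m.
Only numpy, scipy, OpenCV 4.12 (cv2) and the standard library are available. Lean on these libraries where they do the work, as an engineer would, in place of code of your own. Each camera call takes 0.05 s, during which the arm holds its last target.

## Working session

There is one attempt and no reset: what is moved stays moved. The work goes in short steps, Python scripts to look and compute and a shell command to move; the robot and the scene stay as the last step left them, time stands still between calls to the robot, and variables do not carry over. Pictures are saved under pics/ and viewed, and the job is handed in when it is done.

```bash
ls; mkdir -p pics
python3 - <<'E'
from station import r
import cv2,numpy as np
print(r.sense())
for c in("side","top"):
    im=r.snapshot(c); cv2.imwrite(f"pics/{c}0.png",cv2.cvtColor(im,cv2.COLOR_RGB2BGR))
    p=r.camera_params(c); print(c,np.round(p["mtx"],1).tolist(),np.round(p["T"],4).tolist())
    for n in("plate_grip","housing","post0"):
        print(n,[(np.round(d["rect"]).tolist(),round(d["p"],2)) for d in r.spot_in(c,n)])
E
```

```text
pics
{'clock': 0.0, 'joint_pos': array([ 1.22200933e+00,  2.60669251e-01, -1.39414507e-01,  1.17269786e+00,
        1.59853907e-05,  1.57080041e+00]), 'qvel': array([-0.0007153 ,  0.00032167,  0.00015815, -0.00043201,  0.00019088,
        0.00020224]), 'effort': array([ 1.39158501e-04, -4.05674815e+01,  2.53924441e+01,  1.85936963e-02,
       -7.29540443e-05,  3.35929215e-06]), 'tcp_pos': array([0.17915932, 0.49267981, 0.20405551]), 'orientation': array([ 0.57957001,  0.405081  , -0.40623731, -0.57877391]), 'force': array([-0.25461322, -0.02591248, -0.17331373]), 'wrist_torque': array([0.02873228, 0.03431782, 0.03723394]), 'opening': 0.08523195261559548}
side [[394.7, 0.0, 252.7], [0.0, 394.7, 189.4], [0.0, 0.0, 1.0]] [[0.8553, -0.3165, 0.4103, 0.027], [-0.5177, -0.488, 0.7028, -0.7502], [-0.0222, -0.8135, -0.5812, 0.709], [0.0, 0.0, 0.0, 1.0]]
plate_grip [([373.0, 219.0, 422.0, 245.0], 0.73), ([276.0, 228.0, 341.0, 260.0], 0.66), ([165.0, 283.0, 276.0, 359.0], 0.64)]
housing [([200.0, 157.0, 278.0, 198.0], 0.82), ([395.0, 252.0, 431.0, 300.0], 0.3)]
post0 [([198.0, 155.0, 275.0, 199.0], 0.85)]
top [[492.4, 0.0, 253.9], [0.0, 492.4, 188.6], [0.0, 0.0, 1.0]] [[-0.0136, -0.9814, 0.1916, 0.2475], [-0.9997, 0.0175, 0.0189, 0.027], [-0.0219, -0.1913, -0.9813, 1.399], [0.0, 0.0, 0.0, 1.0]]
plate_grip [([323.0, 245.0, 412.0, 336.0], 0.86), ([308.0, 160.0, 361.0, 220.0], 0.68), ([340.0, 93.0, 381.0, 135.0], 0.58)]
housing [([176.0, 155.0, 234.0, 233.0], 0.79), ([146.0, 87.0, 231.0, 137.0], 0.59), ([268.0, 175.0, 279.0, 206.0], 0.41)]
post0 [([177.0, 154.0, 236.0, 233.0], 0.65)]
```

Run:
```python
import cv2
a=cv2.imread("pics/top0.png");cv2.imwrite("pics/top0b.png",cv2.resize(a[60:350,130:430],None,fx=2.06,fy=2.06,interpolation=cv2.INTER_CUBIC))
a=cv2.imread("pics/side0.png");cv2.imwrite("pics/side0b.png",cv2.resize(a,None,fx=1.5,fy=1.5,interpolation=cv2.INTER_CUBIC))
```

```text
(no output)
```

View pics/top0b.png

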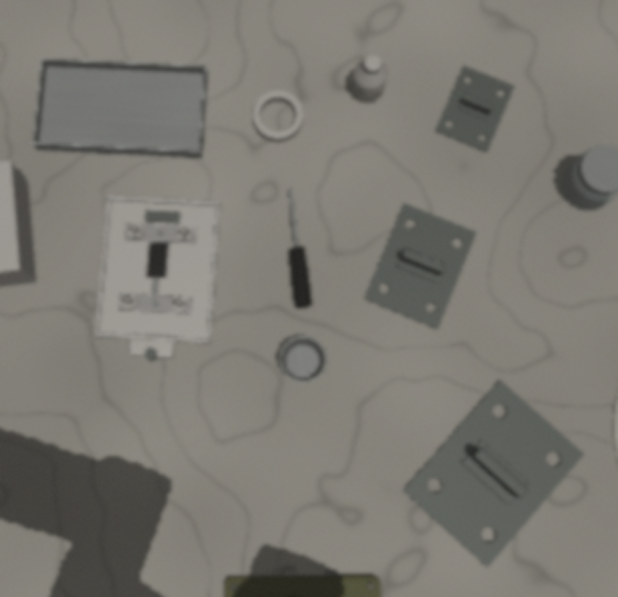

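View pics/side0b.png

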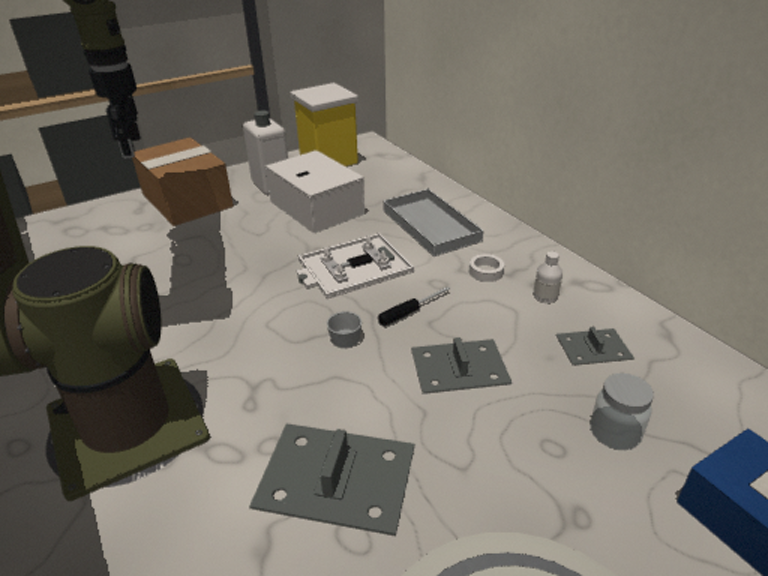

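View pics/top0.png

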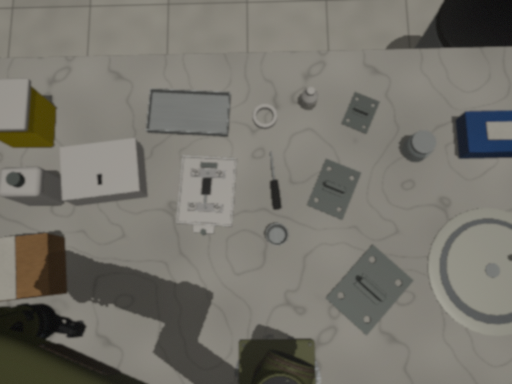

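Three plate candidates in the top picture: small (361,113), middle (335,188) and large (370,288). The middle one should be (335,188), which I'll check by its metric size and one enlarged crop.

```bash
cat > h.py <<'E'
import numpy as np,cv2
from station import r
def cam(c):
    p=r.camera_params(c);return np.array(p["mtx"]),np.array(p["T"])
def unproj(c,uv,z):
    K,T=cam(c);uv=np.atleast_2d(uv).astype(float)
    d=np.c_[uv,np.ones(len(uv))]@np.linalg.inv(K).T@T[:3,:3].T
    o=T[:3,3];s=(z-o[2])/d[:,2];return o+d*s[:,None]
def proj(c,P):
    K,T=cam(c);q=(np.atleast_2d(P)-T[:3,3])@T[:3,:3];q=q@K.T;return q[:,:2]/q[:,2:]
def rectify(c,z,x0,x1,y0,y1,mm=1.0,im=None):
    # image with col = y decreasing(left=+y)... rows: x decreasing ; 
    xs=np.arange(x1,x0,-mm/1000);ys=np.arange(y1,y0,-mm/1000)
    X,Y=np.meshgrid(xs,ys,indexing="ij");P=np.c_[X.ravel(),Y.ravel(),np.full(X.size,z)]
    uv=proj(c,P).astype(np.float32).reshape(*X.shape,2)
    if im is None: im=cv2.imread(f"pics/{c}0.png")
    return cv2.remap(im,uv[...,0],uv[...,1],cv2.INTER_CUBIC)
E
python3 - <<'E'
from h import *
for uv in[(361,113),(335,188),(370,288),(207,192)]: print(uv,unproj("top",uv,0.004).round(3))
for uv in[(460*2/3,365*2/3),(355*2/3,265*2/3)]: print(unproj("side",uv,0.004).round(3))
a=[]
for c in("top","side"):
    cx,cy=unproj("top",(335,188),.004)[0,:2]
    a.append(cv2.resize(rectify(c,.004,cx-.1,cx+.1,cy-.1,cy+.1),None,fx=2,fy=2))
cv2.imwrite("pics/rp.png",np.hstack(a))
a=[]
for c in("top","side"):
    cx,cy=unproj("top",(207,192),.014)[0,:2]
    a.append(cv2.resize(rectify(c,.014,cx-.15,cx+.12,cy-.12,cy+.12),None,fx=1.66,fy=1.66))
cv2.imwrite("pics/rh.png",np.hstack(a))
E
```

```text
(361, 113) [[ 0.742 -0.266  0.004]]
(335, 188) [[ 0.518 -0.179  0.004]]
(370, 288) [[ 0.234 -0.263  0.004]]
(207, 192) [[0.512 0.19  0.004]]
[[ 0.518 -0.177  0.004]]
[[0.518 0.191 0.004]]
```

View pics/rp.png

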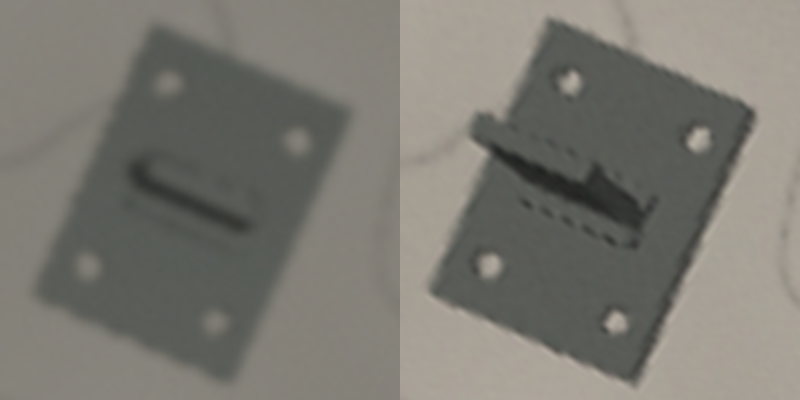

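View pics/rh.png

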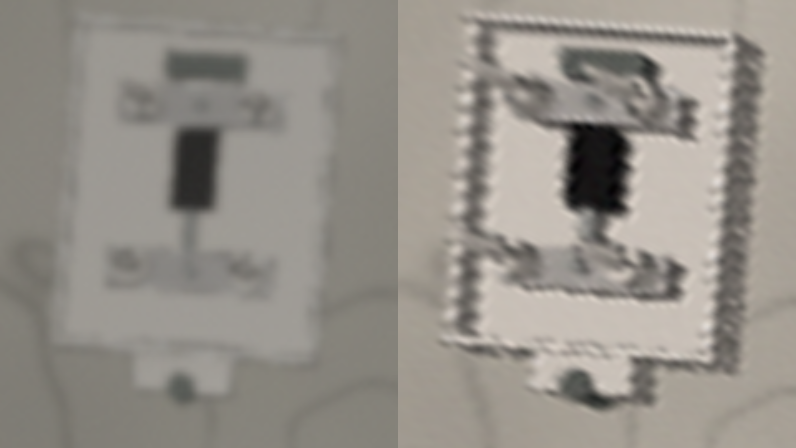

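The middle plate's hole spacing comes out at 71 x 100 mm against a nominal 70 x 100, so (335,188) is the right one. The nozzle points at the robot, so the shell's x runs roughly along world +x. Next I'll fit both poses precisely.

```bash
cat > fit.py <<'E'
from h import *
from scipy.optimize import least_squares,minimize
def R(a):return np.array([[np.cos(a),-np.sin(a)],[np.sin(a),np.cos(a)]])
H=np.array([[-50,-35],[-50,35],[50,-35],[50,35]])/1000
if __name__=="__main__":
  for c in("top","side"):
    im=cv2.GaussianBlur(cv2.imread(f"pics/{c}0.png"),(0,0),.6)
    g=cv2.cvtColor(im,cv2.COLOR_BGR2GRAY).astype(np.float32)
    # holes
    p=np.array([.518,-.178]);a=-23.6*np.pi/180
    for it in range(4):
        z=.002;C=[]
        for h in H:
            q=p+R(a)@h;m=.011
            s=rectify(c,z,q[0]-m,q[0]+m,q[1]-m,q[1]+m,.25,g)
            w=np.clip(s-(np.percentile(s,40)+.3*(s.max()-np.percentile(s,40))),0,None)
            i,j=np.indices(w.shape);C.append([q[0]+m-.00025*(w*i).sum()/w.sum(),q[1]+m-.00025*(w*j).sum()/w.sum()])
        C=np.array(C)
        f=least_squares(lambda v:(v[:2]+(R(v[2])@H.T).T-C).ravel()*1000,[*p,a]);p=f.x[:2];a=f.x[2]
    print(c,"plate",p.round(4),np.degrees(a).round(2),"resid mm",f.fun.round(1), "sizes",np.linalg.norm(C[0]-C[1]).round(4),np.linalg.norm(C[0]-C[2]).round(4))
    # housing rim edge
    gx=cv2.Sobel(g,cv2.CV_32F,1,0);gy=cv2.Sobel(g,cv2.CV_32F,0,1)
    t=np.linspace(-1,1,400)
    for W in(0,1):
      def sc(v):
        q=v[:2]/1000;ang=v[2]*np.pi/180;tot=0
        for n,(ex,ey) in {"+x":(1,0),"-x":(-1,0),"+y":(0,1),"-y":(0,-1)}.items():
            tt=t if n!="-x" else t[(abs(t)>.5)]
            P=np.c_[ex*.1+(ex==0)*tt*.095,ey*.08+(ey==0)*tt*.075]
            Wp=(R(ang)@P.T).T+q
            uv=proj(c,np.c_[Wp,np.full(len(Wp),.014)]);uv2=proj(c,np.c_[Wp+(R(ang)@np.array([ex,ey]))*.001,np.full(len(Wp),.014)])
            d=uv2-uv;d/=np.linalg.norm(d,axis=1)[:,None];u=uv.astype(np.float32)
            G=cv2.remap(gx,u[:,:1],u[:,1:],1)[:,0]*d[:,0]+cv2.remap(gy,u[:,:1],u[:,1:],1)[:,0]*d[:,1]
            tot+=np.mean(-G)  # bright inside
        return -tot
      best=min((minimize(sc,[x,y,an],method="Nelder-Mead",options=dict(initial_simplex=[[x,y,an],[x+3,y,an],[x,y+3,an],[x,y,an+2]])) for x in(507,511,515) for y in(186,190,194) for an in(-7,-5,-3)),key=lambda o:o.fun)
    print(c,"housing",best.x.round(2),best.fun)
E
python3 fit.py
python3 - <<'E'
from h import *
a=cv2.imread("pics/side0.png")[150:205,195:282];cv2.imwrite("pics/hs.png",cv2.resize(a,None,fx=9,fy=9,interpolation=cv2.INTER_CUBIC))
E
```

```text
top plate [ 0.5166 -0.1753] -24.11 resid mm [-0.2 -0.2  0.1  0.2  0.3  0.4 -0.2 -0.4] sizes 0.0696 0.0998Traceback (most recent call last):
  File "fit.py", line 36, in <module>
    best=min((minimize(sc,[x,y,an],method="Nelder-Mead",options=dict(initial_simplex=[[x,y,an],[x+3,y,an],[x,y+3,an],[x,y,an+2]])) for x in(507,511,515) for y in(186,190,194) for an in(-7,-5,-3)),key=lambda o:o.fun)
  File "fit.py", line 36, in <genexpr>
    best=min((minimize(sc,[x,y,an],method="Nelder-Mead",options=dict(initial_simplex=[[x,y,an],[x+3,y,an],[x,y+3,an],[x,y,an+2]])) for x in(507,511,515) for y in(186,190,194) for an in(-7,-5,-3)),key=lambda o:o.fun)
              ~~~~~~~~^^^^^^^^^^^^^^^^^^^^^^^^^^^^^^^^^^^^^^^^^^^^^^^^^^^^^^^^^^^^^^^^^^^^^^^^^^^^^^^^^^^^^^^^^^^^^^^^^^^^^^^^^^^^
    res = _minimize_neldermead(fun, x0, args, callback, bounds=bounds,
                               **options)
    fxe = func(xe)
    fx = function(np.copy(x), *(wrapper_args + args))
  File "fit.py", line 31, in sc
    uv=proj(c,np.c_[Wp,np.full(len(Wp),.014)]);uv2=proj(c,np.c_[Wp+(R(ang)@np.array([ex,ey]))*.001,np.full(len(Wp),.014)])
                                                   ~~~~^^^^^^^^^^^^^^^^^^^^^^^^^^^^^^^^^^^^^^^^^^^^^^^^^^^^^^^^^^^^^^^^^^^
  File "h.py", line 10, in proj
    K,T=cam(c);q=(np.atleast_2d(P)-T[:3,3])@T[:3,:3];q=q@K.T;return q[:,:2]/q[:,2:]
        ~~~^^^
  File "h.py", line 4, in cam
    p=r.camera_params(c);return np.array(p["mtx"]),np.array(p["T"])
ValueError: time passes only in moves, steps and waits
```

View pics/hs.png

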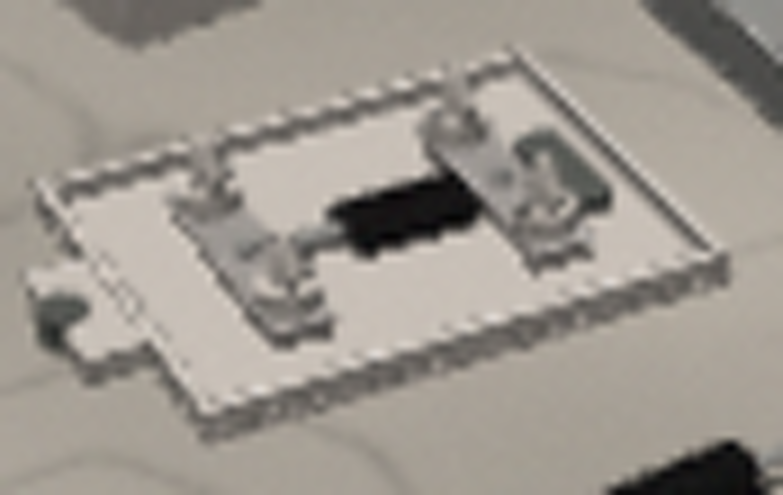

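```bash
sed -i 's/^def cam(c):/_C={}\ndef cam(c):\n    if c not in _C: _C[c]=cam0(c)\n    return _C[c]\ndef cam0(c):/' h.py; python3 fit.py
```

```text
top plate [ 0.5166 -0.1753] -24.11 resid mm [-0.2 -0.2  0.1  0.2  0.3  0.4 -0.2 -0.4] sizes 0.0696 0.0998
top housing [518.55 192.26  -4.44] -145.43058527825218
side plate [ 0.518  -0.1745] -24.07 resid mm [ 0.2 -0.5  0.2  0.4 -0.2  0.  -0.1  0. ] sizes 0.0692 0.1005
side housing [520.04 194.66  -4.32] -330.15436530178624
```

Run:
```python
from h import *
from scipy.spatial.transform import Rotation as Ro
s=r.sense();M=Ro.from_quat(s["orientation"]).as_matrix();print(M.round(3),s["tcp_pos"].round(4),np.degrees(np.arctan2(M[1,0],M[0,0])), s["joint_pos"][5],r.tcp_to_grasp)
print(np.array([.5173,-.1749,.012])-s["tcp_pos"])
```

```text
[[ 0.342 -0.    -0.94 ]
 [ 0.94  -0.     0.342]
 [-0.    -1.    -0.   ]] [0.1794 0.4933 0.2047] 70.01433533596631 1.5708499278231876 0.0187
[ 0.33792827 -0.66816512 -0.19274617]
```

```bash
python3 -m pendant '0.18 -0.334 0 0 0 -47 0.06;0.18 -0.334 0 0 0 -47 0.06;0.18 -0.334 0 0 0 -47 0.06;0.18 -0.334 0 0 0 -47 0.06;0.18 -0.334 0 0 0 -47 0.06;0.18 -0.334 0 0 0 -47 0.06;0.338 -0.668 0 0 0 -94 0.06;0.338 -0.668 0 0 0 -94 0.06'
```

```text
clock: 1.2
tcp_pos: [0.366, 0.1375, 0.2053]
orientation: [-0.706, -0.034, 0.033, 0.706]
force: [0.7, 0.2, 0.2]
opening: 0.0598
```

```bash
cat > st.py <<'E'
from h import *
from scipy.spatial.transform import Rotation as Ro
s=r.sense();M=Ro.from_quat(s["orientation"]).as_matrix()
print("t",round(s["clock"],2),"tcp",s["tcp_pos"].round(4),"yaw",np.degrees(np.arctan2(M[1,0],M[0,0])).round(2),"tooly",M[:,1].round(4),"tilt",np.degrees(np.arccos(-M[2,1])).round(2),"F",s["force"].round(2),"M",s["wrist_torque"].round(2),"op",round(s["opening"],4))
E
python3 st.py
```

```text
t 1.2 tcp [0.366  0.1375 0.2053] yaw 5.49 tooly [ 1.2e-03  5.0e-04 -1.0e+00] tilt 0.07 F [0.73 0.18 0.24] M [-0.01 -0.07  0.04] op 0.0598
```

```bash
python3 -m pendant '0.15 -0.31 0 0 0 -29.5 0.06;0.15 -0.31 0 0 0 -29.5 0.06;0.15 -0.31 0 0 0 -29.5 0.06;0.15 -0.31 0 0 0 -29.5 0.06;0.15 -0.31 0 0 0 -29.5 0.06;0.15 -0.31 0 0 0 -29.5 0.06;0.15 -0.31 0 0 0 -29.5 0.06;0.15 -0.31 -0.05 0 0 -29.5 0.06'; python3 st.py
```

```text
clock: 2.0
tcp_pos: [0.5255, -0.1783, 0.1611]
orientation: [0.693, -0.14, 0.154, -0.69]
force: [2.0, 0.2, -0.7]
opening: 0.0601
t 2.0 tcp [ 0.5255 -0.1783  0.1611] yaw -23.98 tooly [ 0.019  -0.008  -0.9998] tilt 1.18 F [ 2.01  0.23 -0.74] M [ 0.06 -0.09  0.02] op 0.0601
```

```bash
python3 -m pendant '0 0 0 0 0 0 0.06;0 0 0 0 0 0 0.06;0 0 0 0 0 0 0.06'; python3 st.py
```

```text
clock: 2.3
tcp_pos: [0.5168, -0.1707, 0.1569]
orientation: [0.692, -0.144, 0.146, -0.692]
force: [0.4, -0.1, 0.4]
opening: 0.0602
t 2.3 tcp [ 0.5168 -0.1707  0.1569] yaw -23.63 tooly [ 0.0031 -0.001  -1.    ] tilt 0.19 F [ 0.38 -0.1   0.4 ] M [ 0.02 -0.02 -0.06] op 0.0602
```

```bash
python3 -m pendant '0.0005 -0.004 -0.045 0 0 -0.4 0.05;0.0005 -0.004 -0.09 0 0 -0.4 0.05;0.0005 -0.004 -0.12 0 0 -0.4 0.05;0.0005 -0.004 -0.135 0 0 -0.4 0.05;0.0005 -0.004 -0.143 0 0 -0.4 0.05;0.0005 -0.004 -0.143 0 0 -0.4 0.05;0.0005 -0.004 -0.143 0 0 -0.4 0.05' 60; python3 st.py
python3 - <<'E'
from h import *
cv2.imwrite("pics/s1.png",cv2.resize(r.snapshot("side")[180:300,230:390],None,fx=5,fy=5,interpolation=cv2.INTER_CUBIC)[...,::-1])
E
```

```text
clock: 3.0
tcp_pos: [0.5178, -0.175, 0.0138]
orientation: [0.692, -0.146, 0.149, -0.691]
force: [0.2, 0.2, 0.2]
opening: 0.0503
t 3.0 tcp [ 0.5178 -0.175   0.0138] yaw -24.04 tooly [ 0.0034 -0.0011 -1.    ] tilt 0.21 F [0.24 0.22 0.23] M [-0.01  0.01 -0.03] op 0.0503
```

View pics/s1.png

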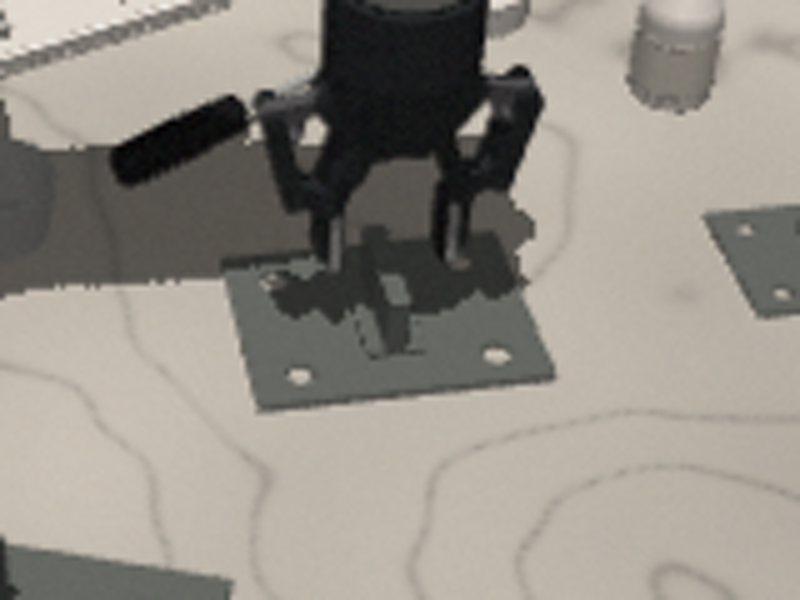

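The fingers straddle the bar near the middle of its length, at about (385,290) in the crop. Closing now.

```bash
python3 -m pendant '0 0 -0.002 0 0 0 0.02;0 0 -0.002 0 0 0 0.02;0 0 -0.002 0 0 0 0.0;0 0 -0.002 0 0 0 0.0;0 0 -0.002 0 0 0 0.0;0 0 -0.002 0 0 0 0.0;0 0 -0.002 0 0 0 0.0' 70; python3 st.py
```

```text
clock: 3.75
tcp_pos: [0.5164, -0.1749, 0.0107]
orientation: [0.692, -0.147, 0.148, -0.692]
force: [-1.4, 0.0, 5.7]
opening: 0.008
t 3.75 tcp [ 0.5164 -0.1749  0.0107] yaw -24.08 tooly [ 1.1e-03 -3.0e-04 -1.0e+00] tilt 0.07 F [-1.35  0.01  5.68] M [0.04 0.15 0.04] op 0.008
```

```bash
python3 -m pendant '0 0 0.002 0 0 0 0.0;0 0 0.006 0 0 0 0.0;0 0 0.015 0 0 0 0.0;0 0 0.03 0 0 0 0.0;0 0 0.03 0 0 0 0;0 0 0.03 0 0 0 0'; python3 st.py
python3 - <<'E'
from h import *
cv2.imwrite("pics/s2.png",cv2.resize(r.snapshot("side")[160:300,230:390],None,fx=5,fy=4.2,interpolation=cv2.INTER_CUBIC)[...,::-1])
E
```

```text
clock: 4.35
tcp_pos: [0.5163, -0.1749, 0.0402]
orientation: [0.692, -0.147, 0.148, -0.692]
force: [-0.5, 0.2, -1.2]
opening: 0.0083
t 4.35 tcp [ 0.5163 -0.1749  0.0402] yaw -24.08 tooly [ 1.e-03 -3.e-04 -1.e+00] tilt 0.06 F [-0.52  0.23 -1.24] M [ 0.    0.03 -0.03] op 0.0083
```

View pics/s2.png

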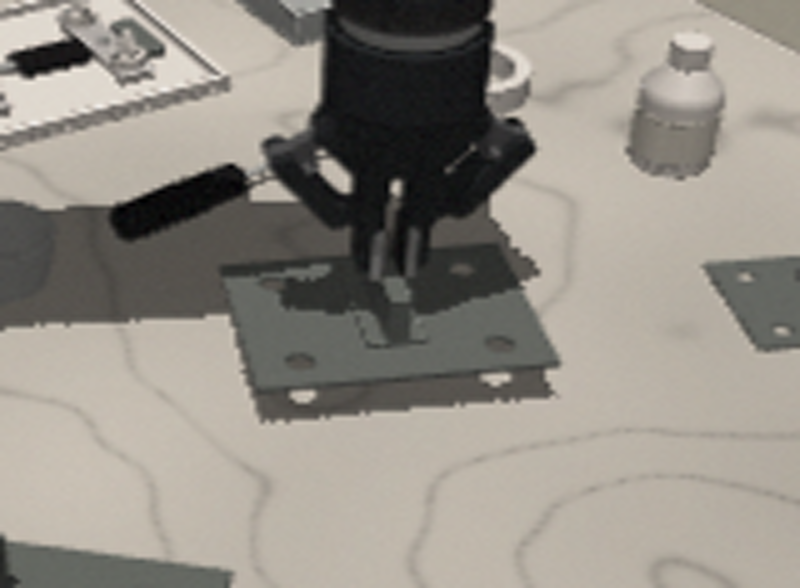

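```bash
python3 -m pendant '0 0 0.04 0 0 0 0;0.001 0.03 0.06 0 0 2 0;0.001 0.075 0.06 0 0 5 0;0.002 0.12 0.06 0 0 8 0;0.002 0.165 0.06 0 0 11 0;0.003 0.21 0.06 0 0 14 0;0.003 0.25 0.06 0 0 17 0;0.003 0.29 0.06 0 0 19.7 0';python3 -m pendant '0 0.04 0 0 0 0 0;0 0.065 0 0 0 0 0;0 0.078 0 0 0 0 0;0 0.078 0 0 0 0 0;0 0.078 0 0 0 0 0;0 0.078 0 0 0 0 0'; python3 st.py
python3 - <<'E'
from h import *
for c in("side","top"):
    cv2.imwrite(f"pics/{c}3.png",r.snapshot(c)[...,::-1])
a=cv2.imread("pics/side3.png")[90:210,170:310];b=cv2.imread("pics/top3.png")[130:250,140:260]
cv2.imwrite("pics/m3.png",np.hstack([cv2.resize(x,None,fx=3,fy=4,interpolation=cv2.INTER_CUBIC) for x in(a,b)]))
E
```

```text
clock: 5.2
tcp_pos: [0.518, 0.1169, 0.0991]
orientation: [0.707, -0.027, 0.026, -0.706]
force: [1.2, 0.2, -1.6]
opening: 0.008
clock: 5.8
tcp_pos: [0.5186, 0.1918, 0.0997]
orientation: [0.707, -0.028, 0.027, -0.706]
force: [-0.2, 0.1, -2.2]
opening: 0.0083
t 5.8 tcp [0.5186 0.1918 0.0997] yaw -4.47 tooly [-7.e-04 -9.e-04 -1.e+00] tilt 0.07 F [-0.24  0.09 -2.23] M [ 0.02 -0.03 -0.02] op 0.0083
```

View pics/m3.png

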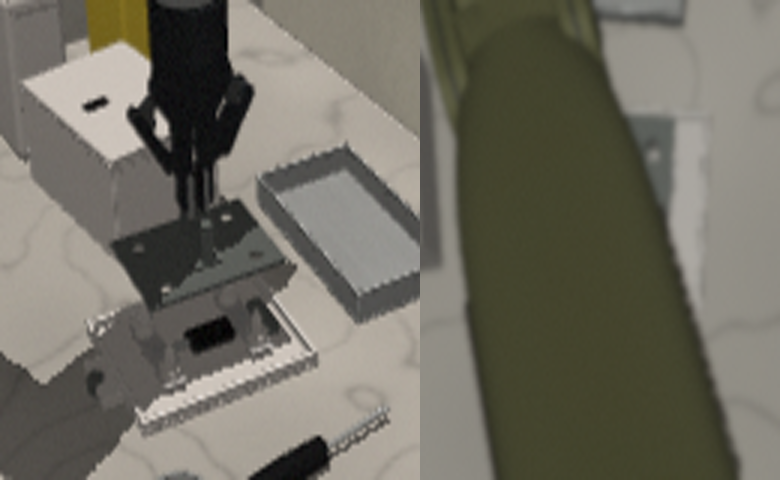

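```bash
cat > ov.py <<'E'
import sys
from fit import *
def circ(c,im,ctr,z,rad,s,off,col,a):
    t=np.linspace(0,2*np.pi,40);P=np.c_[ctr[0]+rad*np.cos(t),ctr[1]+rad*np.sin(t),np.full(40,z)]
    cv2.polylines(im,[(((proj(c,P)-off+.5)*s)*8).astype(int)],True,col,1,cv2.LINE_AA,3)
def plate(c,im,x,y,z,a,s,off,col):
    q=np.array([x,y])
    for h in H: circ(c,im,q+R(a)@h,z+.004,.007,s,off,col,a)
    B=np.array([[-75,-55],[75,-55],[75,55],[-75,55]])/1000
    for zz in(z,z+.004):
        P=np.c_[q+(R(a)@B.T).T,np.full(4,zz)];cv2.polylines(im,[(((proj(c,P)-off+.5)*s)*8).astype(int)],True,col,1,cv2.LINE_AA,3)
E
python3 - <<'E'
from ov import *
from station import r
im=cv2.imread("pics/side3.png")[90:210,180:290];s=5
im=cv2.resize(im,None,fx=s,fy=s,interpolation=cv2.INTER_CUBIC);raw=im.copy();off=np.array([180,90])
plate("side",im,.5186,.1918,.089,np.radians(-4.47),s,off,(0,0,255))
cv2.imwrite("pics/ov3.png",im)
E
```

```text
(no output)
```

View pics/ov3.png

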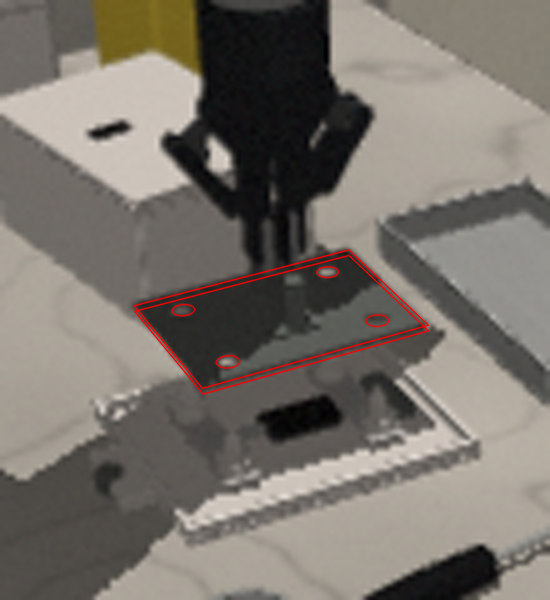

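Run:
```python
from ov import *
O=[]
for (c,x0,x1,y0,y1,s) in(("side",195,285,150,205,8),("top",170,245,148,240,6.4)):
    im=cv2.imread(f"pics/{c}0.png")[y0:y1,x0:x1];off=np.array([x0,y0])
    im=cv2.resize(im,None,fx=s,fy=s,interpolation=cv2.INTER_CUBIC);
    q=np.array([.519,.193]);a=np.radians(-4.4)
    B=np.array([[-100,-80],[100,-80],[100,80],[-100,80]])/1000
    P=np.c_[q+(R(a)@B.T).T,np.full(4,.014)];cv2.polylines(im,[(((proj(c,P)-off+.5)*s)*8).astype(int)],True,(0,0,255),1,cv2.LINE_AA,3)
    for h in H:
        k=q+R(a)@h
        uv=((proj(c,[[*k,.005],[*k,.036],[*k,.050]])-off+.5)*s).astype(int)
        cv2.line(im,uv[0],uv[2],(255,0,0),1);cv2.circle(im,uv[1],2,(0,0,255),-1);cv2.circle(im,uv[2],2,(0,255,0),-1)
    cv2.imwrite(f"pics/ovh_{c}.png",im)
```

```text
(no output)
```

View pics/ovh_side.png

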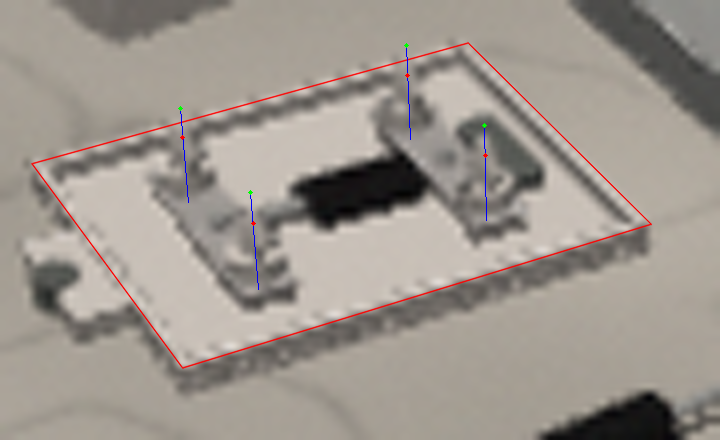

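View pics/ovh_top.png

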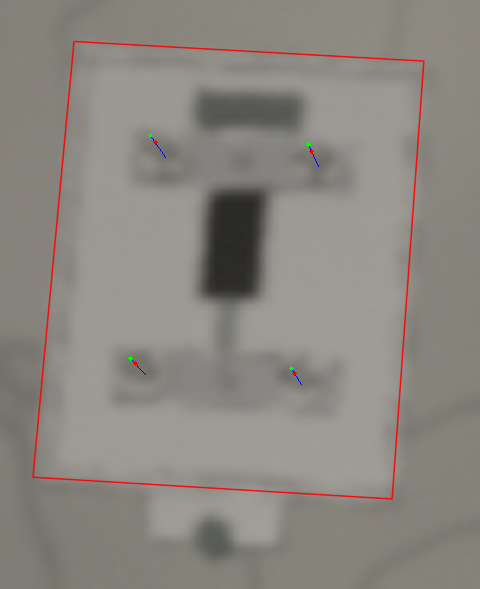

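The held plate matches its projected outline to about 1 mm. The shell centre is about (0.519, 0.193) with a yaw of -4.4°. I'll lower to just above the highest possible tips and look.

```bash
python3 -m pendant '0.0005 0.0012 -0.015 0 0 0 0;0.0005 0.0012 -0.03 0 0 0 0;0.0005 0.0012 -0.036 0 0 0 0;0.0005 0.0012 -0.036 0 0 0 0;0.0005 0.0012 -0.036 0 0 0 0'; python3 st.py
python3 - <<'E'
from h import *
cv2.imwrite("pics/side4.png",r.snapshot("side")[...,::-1])
a=cv2.imread("pics/side4.png")[130:210,190:290];cv2.imwrite("pics/m4.png",cv2.resize(a,None,fx=7,fy=7,interpolation=cv2.INTER_CUBIC))
E
```

```text
clock: 6.4
tcp_pos: [0.5196, 0.1942, 0.0643]
orientation: [-0.707, 0.027, -0.027, 0.707]
force: [-0.0, 0.0, -0.9]
opening: 0.0085
t 6.4 tcp [0.5196 0.1942 0.0643] yaw -4.41 tooly [ 4.e-04  1.e-04 -1.e+00] tilt 0.02 F [-0.02  0.04 -0.95] M [ 0.03  0.   -0.03] op 0.0085
```

View pics/m4.png

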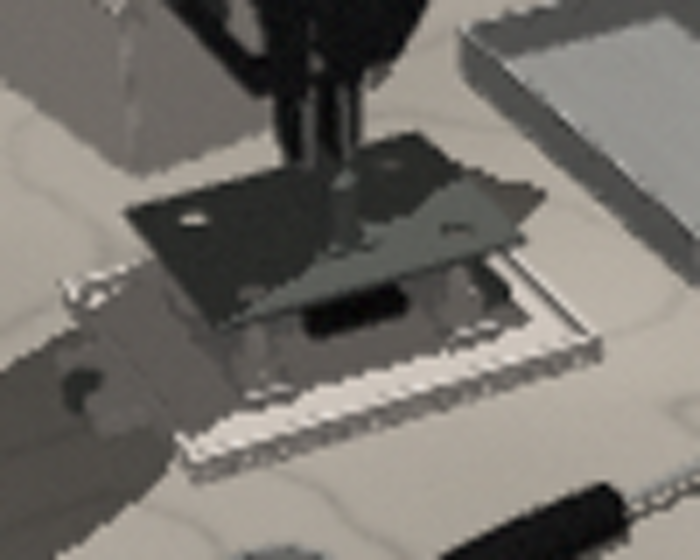

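```bash
python3 -m pendant '-0.0005 -0.001 -0.003 0 0 0 0;-0.0005 -0.001 -0.006 0 0 0 0;-0.0005 -0.001 -0.009 0 0 0 0;-0.0005 -0.001 -0.009 0 0 0 0'; python3 st.py; python3 -m pendant '0 0 -0.002 0 0 0 0;0 0 -0.004 0 0 0 0;0 0 -0.004 0 0 0 0'; python3 st.py
```

```text
clock: 6.85
tcp_pos: [0.5184, 0.1934, 0.0544]
orientation: [0.707, -0.027, 0.027, -0.706]
force: [0.5, -0.8, -0.8]
opening: 0.0083
t 6.85 tcp [0.5184 0.1934 0.0544] yaw -4.37 tooly [-9.e-04 -3.e-04 -1.e+00] tilt 0.05 F [ 0.48 -0.77 -0.78] M [-0.03  0.02  0.03] op 0.0083
clock: 7.15
tcp_pos: [0.5186, 0.1935, 0.0506]
orientation: [0.707, -0.027, 0.027, -0.707]
force: [0.6, -0.4, -2.2]
opening: 0.0086
t 7.15 tcp [0.5186 0.1935 0.0506] yaw -4.37 tooly [-5.e-04 -2.e-04 -1.e+00] tilt 0.03 F [ 0.6  -0.37 -2.24] M [-0.08 -0.01  0.  ] op 0.0086
```

```bash
for i in 1; do python3 -m pendant '0 0 -0.001 0 0 0 0;0 0 -0.002 0 0 0 0;0 0 -0.002 0 0 0 0'|grep -E 'tcp|force'; done; python3 -m pendant '0 0 -0.001 0 0 0 0;0 0 -0.002 0 0 0 0;0 0 -0.002 0 0 0 0'|grep -E 'tcp|force'; python3 st.py
```

```text
tcp_pos: [0.5188, 0.1935, 0.0488]
force: [-0.3, -1.0, -0.1]
tcp_pos: [0.519, 0.1934, 0.0471]
force: [-0.6, -0.1, 0.1]
t 7.75 tcp [0.519  0.1934 0.0471] yaw -4.38 tooly [ 4.e-04 -2.e-04 -1.e+00] tilt 0.03 F [-0.58 -0.12  0.1 ] M [-0.11 -0.01  0.01] op 0.0082
```

Run:
```python
from h import *
cv2.imwrite("pics/side5.png",r.snapshot("side")[...,::-1])
a=cv2.imread("pics/side5.png")[140:210,190:290];cv2.imwrite("pics/m5.png",cv2.resize(a,None,fx=8,fy=8,interpolation=cv2.INTER_CUBIC))
```

```text
(no output)
```

View pics/m5.png

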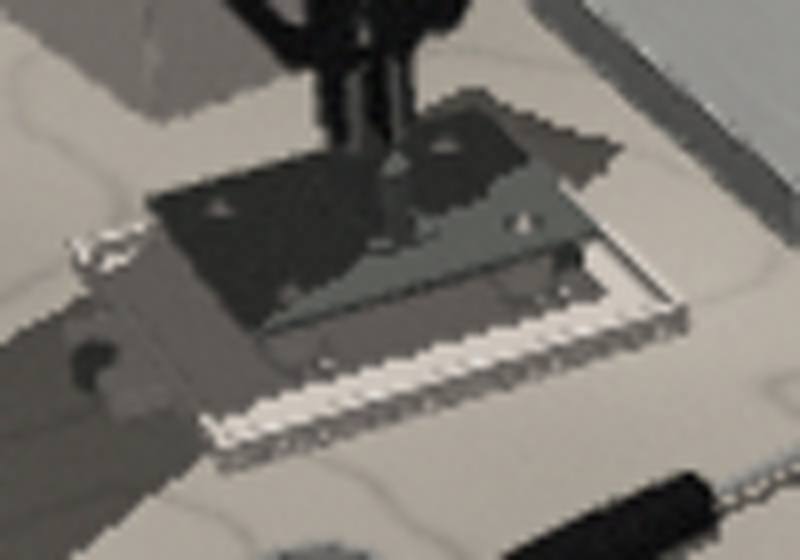

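Pin tips show in all the visible holes: (220,205), (445,140) and (525,222) in the crop. Continuing down gently under force watch.

```bash
python3 -m pendant '0 0 -0.001 0 0 0 0;0 0 -0.001 0 0 0 0'|grep -E 'tcp|force';  python3 -m pendant '0 0 -0.001 0 0 0 0;0 0 -0.001 0 0 0 0'|grep -E 'tcp|force'; python3 st.py
```

```text
tcp_pos: [0.5187, 0.193, 0.0458]
force: [-0.1, -2.1, 1.1]
tcp_pos: [0.5186, 0.1928, 0.0448]
force: [-0.5, -3.9, 2.5]
t 8.2 tcp [0.5186 0.1928 0.0448] yaw -4.39 tooly [-4.0e-04 -1.4e-03 -1.0e+00] tilt 0.08 F [-0.45 -3.9   2.51] M [-0.8   0.15  0.02] op 0.0082
```

```bash
python3 -m pendant '0 -0.001 0 0 0 0 0;0 -0.001 0 0 0 0 0'|grep -E 'tcp|force'; python3 st.py;  python3 -m pendant '0 -0.0005 -0.0005 0 0 0 0;0 -0.0005 -0.001 0 0 0 0'|grep -E 'tcp|force'; python3 st.py
```

```text
tcp_pos: [0.5185, 0.1925, 0.0447]
force: [-1.2, -1.2, 0.2]
t 8.4 tcp [0.5185 0.1925 0.0447] yaw -4.38 tooly [-7.e-04  2.e-04 -1.e+00] tilt 0.04 F [-1.19 -1.18  0.2 ] M [-0.47  0.17 -0.02] op 0.0089
tcp_pos: [0.5187, 0.192, 0.0438]
force: [-1.9, -1.7, 2.3]
t 8.6 tcp [0.5187 0.192  0.0438] yaw -4.37 tooly [-4.e-04  1.e-04 -1.e+00] tilt 0.02 F [-1.94 -1.67  2.28] M [-0.39  0.28  0.02] op 0.0083
```

```bash
python3 -m pendant '-0.0005 -0.0005 -0.0005 0 0 0 0;-0.0005 -0.0005 -0.001 0 0 0 0'|grep -E 'tcp|force';  python3 -m pendant '-0.0003 -0.0003 -0.001 0 0 0 0;-0.0003 -0.0003 -0.001 0 0 0 0'|grep -E 'tcp|force'; python3 st.py
```

```text
tcp_pos: [0.5186, 0.1918, 0.0433]
force: [-2.2, -1.9, 5.4]
tcp_pos: [0.5186, 0.1917, 0.043]
force: [-2.2, -0.7, 7.2]
t 9.0 tcp [0.5186 0.1917 0.043 ] yaw -4.36 tooly [ 0.0015  0.0012 -1.    ] tilt 0.11 F [-2.18 -0.72  7.15] M [-0.22  0.52 -0.01] op 0.0082
```

```bash
python3 -m pendant '-0.0003 0 -0.001 0 0 0 0;-0.0003 0 -0.001 0 0 0 0;-0.0003 0 -0.001 0 0 0 0' 120|grep -E 'tcp|force';  python3 -m pendant '-0.0003 0 -0.001 0 0 0 0;-0.0003 0 -0.001 0 0 0 0'|grep -E 'tcp|force'; python3 st.py
python3 - <<'E'
from h import *
cv2.imwrite("pics/side6.png",r.snapshot("side")[...,::-1])
a=cv2.imread("pics/side6.png")[140:210,190:290];cv2.imwrite("pics/m6.png",cv2.resize(a,None,fx=8,fy=8,interpolation=cv2.INTER_CUBIC))
E
```

```text
tcp_pos: [0.5187, 0.1919, 0.0427]
force: [-2.5, -1.5, 11.8]
tcp_pos: [0.5189, 0.1921, 0.0423]
force: [-3.5, -1.3, 15.2]
t 9.5 tcp [0.5189 0.1921 0.0423] yaw -4.36 tooly [ 0.0035  0.002  -1.    ] tilt 0.23 F [-3.53 -1.29 15.23] M [-0.37  0.77  0.04] op 0.0059
```

View pics/m6.png

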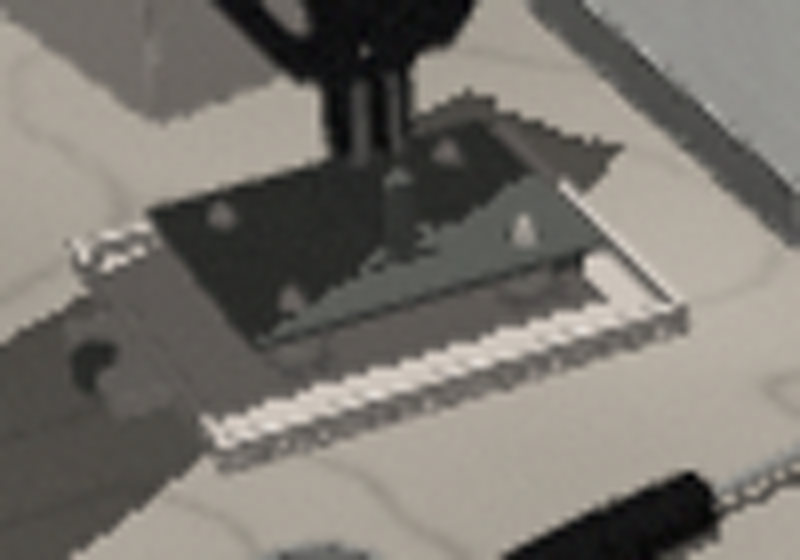

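All four pins stand about 5 mm through the plate, so it rests on the clip slopes. I'll keep the grip and tilt slightly to load one post at a time, which should keep the overall tilt small. Post0 first.

```bash
python3 -m pendant '0.0003 0 0.0005 0.8 -0.6 0 0;0.0003 0 0.0005 1.6 -1.2 0 0;0.0003 0 0.0005 1.6 -1.2 0 0' |grep -E 'tcp|force'; python3 st.py; python3 -m pendant '0 0 0 0.8 -0.6 0 0;0 0 0 1.6 -1.2 0 0;0 0 0 1.6 -1.2 0 0' |grep -E 'tcp|force'; python3 st.py
```

```text
tcp_pos: [0.5192, 0.1924, 0.0423]
force: [-0.7, 1.0, 9.5]
t 9.85 tcp [0.5192 0.1924 0.0423] yaw -4.38 tooly [ 0.0248  0.0311 -0.9992] tilt 2.28 F [-0.67  0.98  9.45] M [-0.08  0.43  0.01] op 0.0055
tcp_pos: [0.5194, 0.1926, 0.0424]
force: [-1.9, 0.1, 9.2]
t 10.15 tcp [0.5194 0.1926 0.0424] yaw -4.43 tooly [ 0.046   0.0595 -0.9972] tilt 4.32 F [-1.92  0.07  9.21] M [0.01 0.4  0.04] op 0.0056
```

Run:
```python
from h import *
cv2.imwrite("pics/side7.png",r.snapshot("side")[...,::-1])
a=cv2.imread("pics/side7.png")[140:210,190:290];cv2.imwrite("pics/m7.png",cv2.resize(a,None,fx=8,fy=8,interpolation=cv2.INTER_CUBIC))
```

```text
(no output)
```

View pics/m7.png

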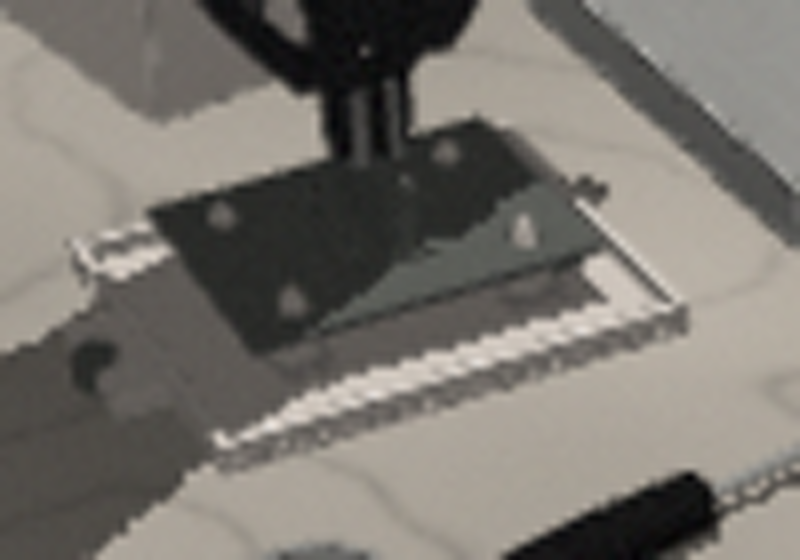

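```bash
python3 -m pendant '-0.0008 -0.0008 -0.001 0 0 0 0;-0.0008 -0.0008 -0.001 0 0 0 0' |grep -E 'tcp|force'; python3 st.py; python3 -m pendant '0 0 -0.001 0.8 -0.6 0 0;0 0 -0.001 0.8 -0.6 0 0' |grep -E 'tcp|force'; python3 st.py
```

```text
tcp_pos: [0.5194, 0.1924, 0.0421]
force: [-2.5, 1.6, 13.4]
t 10.4 tcp [0.5194 0.1924 0.0421] yaw -4.41 tooly [ 0.0471  0.0601 -0.9971] tilt 4.38 F [-2.53  1.57 13.36] M [0.09 0.52 0.05] op 0.0056
tcp_pos: [0.5197, 0.1924, 0.0416]
force: [-2.7, 1.1, 14.6]
t 10.6 tcp [0.5197 0.1924 0.0416] yaw -4.46 tooly [ 0.0585  0.0744 -0.9955] tilt 5.43 F [-2.67  1.09 14.6 ] M [0.06 0.53 0.01] op 0.0056
```

The grip twists rather than transferring much moment. I'll level up, let go, and press at each post with the fingers straddling its pin.

```bash
python3 -m pendant '0.0005 0 0.002 -2 1.5 0 0;0 0 0.0035 -4 3 0 0;0 0 0.0035 -4 3 0 0;0 0 0.0035 -4 3 0 0' |grep -E 'tcp|force'; python3 st.py; python3 -m pendant '0 0 0 0 0 0 0.03;0 0 0 0 0 0 0.04;0 0 0 0 0 0 0.05;0 0 0 0 0 0 0.05;0 0 0 0 0 0 0.05' 40; python3 st.py
```

```text
tcp_pos: [0.5182, 0.1915, 0.0425]
force: [-0.1, -0.4, 3.5]
t 11.0 tcp [0.5182 0.1915 0.0425] yaw -4.34 tooly [ 0.0025  0.0022 -1.    ] tilt 0.19 F [-0.13 -0.44  3.53] M [ 0.08  0.06 -0.01] op 0.0054
clock: 11.5
tcp_pos: [0.5168, 0.1903, 0.0418]
orientation: [-0.707, 0.027, -0.027, 0.707]
force: [-0.1, 0.6, 0.2]
opening: 0.0502
t 11.5 tcp [0.5168 0.1903 0.0418] yaw -4.38 tooly [-2.e-04  0.e+00 -1.e+00] tilt 0.01 F [-0.08  0.63  0.17] M [-0.04 -0.03  0.03] op 0.0502
```

```bash
python3 -m pendant '0 0 0.04 0 0 0 0.05;0 0 0.07 0 0 0 0.04;0 0 0.07 0 0 0 0.03;0 0 0.07 0 0 0 0.024;0 0 0.07 0 0 0 0.024' ; python3 st.py
python3 - <<'E'
from fit import *
print((np.array([.5187,.192])+(R(np.radians(-4.4))@H.T).T).round(4))
for c in("side","top"): cv2.imwrite(f"pics/{c}8.png",r.snapshot(c)[...,::-1])
a=cv2.imread("pics/side8.png")[140:210,190:290];cv2.imwrite("pics/m8.png",cv2.resize(a,None,fx=8,fy=8,interpolation=cv2.INTER_CUBIC))
E
```

```text
clock: 12.0
tcp_pos: [0.516, 0.19, 0.1109]
orientation: [0.707, -0.028, 0.026, -0.706]
force: [0.3, -0.3, -0.2]
opening: 0.0243
t 12.0 tcp [0.516  0.19   0.1109] yaw -4.37 tooly [-1.8e-03 -7.0e-04 -1.0e+00] tilt 0.11 F [ 0.3  -0.25 -0.17] M [ 0.    0.02 -0.08] op 0.0243
[[0.4662 0.1609]
 [0.4715 0.2307]
 [0.5659 0.1533]
 [0.5712 0.2231]]
```

View pics/m8.png

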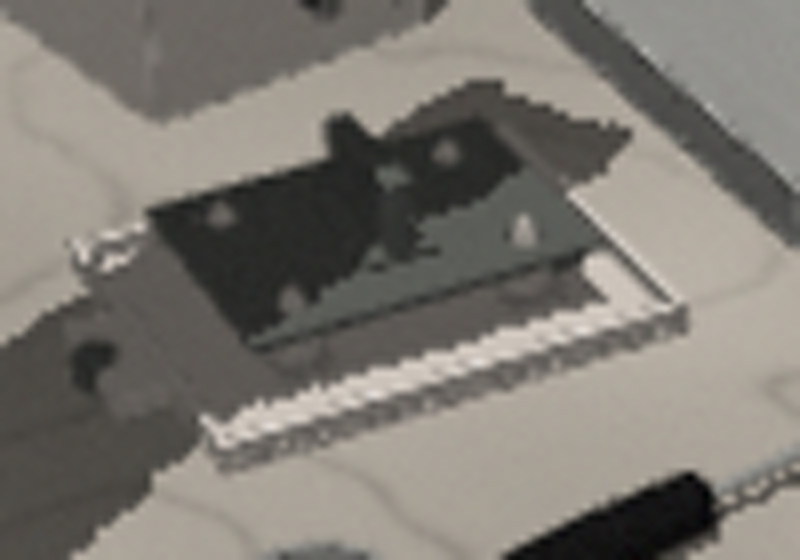

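```bash
python3 -m pendant '-0.04 -0.02 0 0 0 0 0.02;-0.05 -0.029 -0.01 0 0 0 0.02;-0.05 -0.029 -0.04 0 0 0 0.02;-0.05 -0.029 -0.055 0 0 0 0.02;-0.05 -0.029 -0.062 0 0 0 0.02;-0.05 -0.029 -0.062 0 0 0 0.02' ; python3 st.py
python3 - <<'E'
from fit import *
for c in("side",): cv2.imwrite(f"pics/{c}9.png",r.snapshot(c)[...,::-1])
a=cv2.imread("pics/side9.png")[120:210,190:290];cv2.imwrite("pics/m9.png",cv2.resize(a,None,fx=6.6,fy=6.6,interpolation=cv2.INTER_CUBIC))
E
```

```text
clock: 12.7
tcp_pos: [0.4657, 0.1609, 0.0485]
orientation: [0.707, -0.028, 0.026, -0.706]
force: [-0.6, 0.8, 0.2]
opening: 0.02
t 12.7 tcp [0.4657 0.1609 0.0485] yaw -4.38 tooly [-0.0031 -0.0011 -1.    ] tilt 0.19 F [-0.58  0.84  0.18] M [ 0.03 -0.01 -0.01] op 0.02
```

View pics/m9.png

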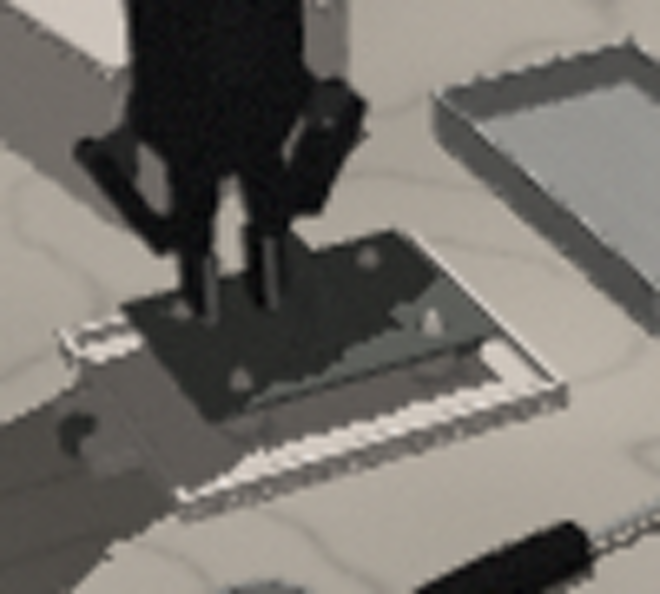

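Run:
```python
from fit import *
k=(np.array([.5187,.192])+(R(np.radians(-4.4))@H.T).T)
f=lambda P:((proj("side",P)-[190,120]+.5)*6.6).round(0).tolist()
print("tcp",f([[.4657,.1609,.0485]]), f([[.4557,.1617,.0495],[.4757,.1601,.0495]]))
print("tips",f(np.c_[k,np.full(4,.041)]),"holes top",f(np.c_[k,np.full(4,.036)]))
print("grip bar ends top",f([[.5187-.0023,.192-.03,.072],[.5187+.0023,.192+.03,.072]]))
```

```text
tcp [[240.0, 361.0]] [[220.0, 365.0], [260.0, 354.0]]
tips [[242.0, 375.0], [184.0, 304.0], [434.0, 319.0], [369.0, 252.0]] holes top [[242.0, 383.0], [184.0, 313.0], [434.0, 328.0], [370.0, 261.0]]
grip bar ends top [[332.0, 285.0], [279.0, 228.0]]
```

Run:
```python
from fit import *
a=cv2.imread("pics/side9.png")[150:190,200:260];a=cv2.resize(a,None,fx=12,fy=12,interpolation=cv2.INTER_CUBIC)
cv2.imwrite("pics/m9b.png",np.clip(a.astype(float)*2.2-20,0,255).astype(np.uint8))
```

```text
(no output)
```

View pics/m9b.png

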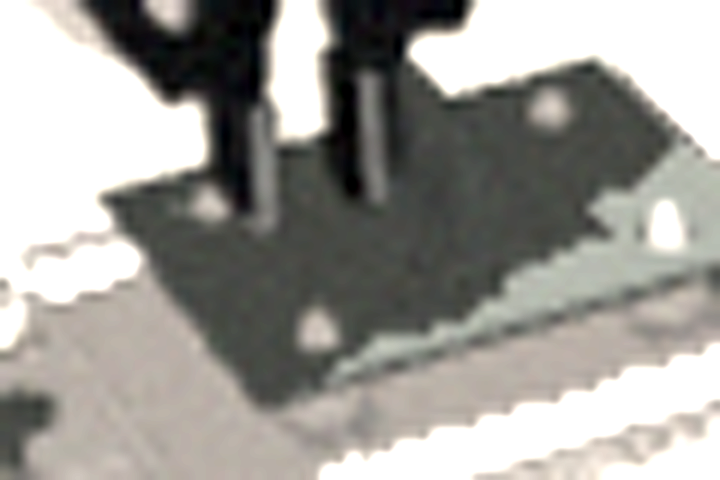

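Run:
```python
from fit import *
p=lambda P,o,s:((proj("side",P)-o+.5)*s).round(0).tolist()
print("s1 tcp",p([[.5178,-.175,.0138]],[230,180],[5,5]))
print("s2 tcp",p([[.5163,-.1749,.0402]],[230,160],[5,4.2]))
print("m5 tcp",p([[.519,.1934,.0471]],[190,140],[8,8]))
print(p([[.519,.1934,.0658]],[190,140],[8,8]))
```

```text
s1 tcp [[384.0, 303.0]]
s2 tcp [[385.0, 306.0]]
m5 tcp [[371.0, 203.0]]
[[369.0, 162.0]]
```

The fingertips show about 18 mm above where the TCP projects, at (222,169) and (231,167) against (226,174) for the TCP. I'll find contact by force.

```bash
python3 -m pendant '0 0 -0.003 0 0 0 0.02;0 0 -0.006 0 0 0 0.02;0 0 -0.006 0 0 0 0.02' |grep -E 'tcp|force';python3 -m pendant '0 0 -0.002 0 0 0 0.02;0 0 -0.004 0 0 0 0.02;0 0 -0.004 0 0 0 0.02' |grep -E 'tcp|force';python3 -m pendant '0 0 -0.002 0 0 0 0.02;0 0 -0.002 0 0 0 0.02' |grep -E 'tcp|force'
```

```text
tcp_pos: [0.4671, 0.1615, 0.044]
force: [0.4, 0.1, -0.5]
tcp_pos: [0.4668, 0.1614, 0.0397]
force: [0.2, -0.1, 1.0]
tcp_pos: [0.4668, 0.1613, 0.0377]
force: [-0.1, 0.2, -0.5]
```

```bash
python3 -m pendant '0 0 -0.002 0 0 0 0.02;0 0 -0.003 0 0 0 0.02;0 0 -0.003 0 0 0 0.02' |grep -E 'tcp|force';python3 -m pendant '0 0 -0.002 0 0 0 0.02;0 0 -0.002 0 0 0 0.02' |grep -E 'tcp|force';python3 - <<'E'
from fit import *
for c in("side",): cv2.imwrite(f"pics/{c}10.png",r.snapshot(c)[...,::-1])
a=cv2.imread("pics/side10.png")[150:190,200:260];a=cv2.resize(a,None,fx=12,fy=12,interpolation=cv2.INTER_CUBIC)
cv2.imwrite("pics/m10.png",np.clip(a.astype(float)*2.2-20,0,255).astype(np.uint8))
E
```

```text
tcp_pos: [0.4668, 0.1613, 0.0347]
force: [0.6, 0.4, -0.5]
tcp_pos: [0.4668, 0.1613, 0.0327]
force: [-0.8, -0.1, -0.8]
```

View pics/m10.png

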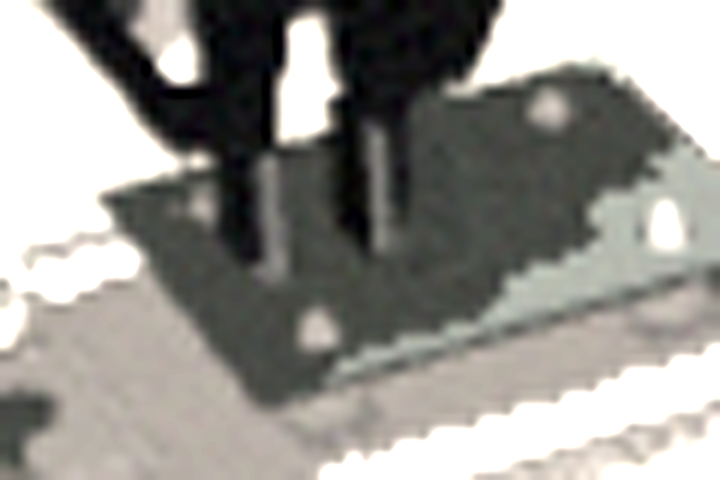

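```bash
python3 - <<'E'
from fit import *
p=lambda P,o,s:((proj("side",P)-o+.5)*s).round(0).tolist()
c=np.array([.5163,-.1749]);a=np.radians(-24.1)
for y in(-.03,-.011,0,.03):
  for z in(.0695,.0402): print(y,z,p([[*(c+R(a)@[-.006,y]),z],[*(c+R(a)@[.006,y]),z]],[230,160],[5,4.2]))
a=cv2.imread("pics/side0.png")
b=cv2.resize(r.snapshot("side")[100:200,190:290,::-1],None,fx=6,fy=6,interpolation=cv2.INTER_CUBIC)
E
python3 - <<'E'
import cv2,numpy as np
a=cv2.imread("pics/s2.png")[180:400,200:580];a=cv2.resize(a,None,fx=2,fy=2);cv2.imwrite("pics/s2b.png",np.clip(a.astype(float)*2-10,0,255).astype(np.uint8))
E
```

```text
-0.03 0.0695 [[391.0, 304.0], [415.0, 302.0]]
-0.03 0.0402 [[387.0, 341.0], [411.0, 339.0]]
-0.011 0.0695 [[382.0, 282.0], [405.0, 280.0]]
-0.011 0.0402 [[378.0, 320.0], [402.0, 318.0]]
0 0.0695 [[376.0, 270.0], [400.0, 268.0]]
0 0.0402 [[373.0, 307.0], [397.0, 305.0]]
0.03 0.0695 [[363.0, 238.0], [386.0, 236.0]]
0.03 0.0402 [[360.0, 275.0], [383.0, 273.0]]
```

View pics/s2b.png

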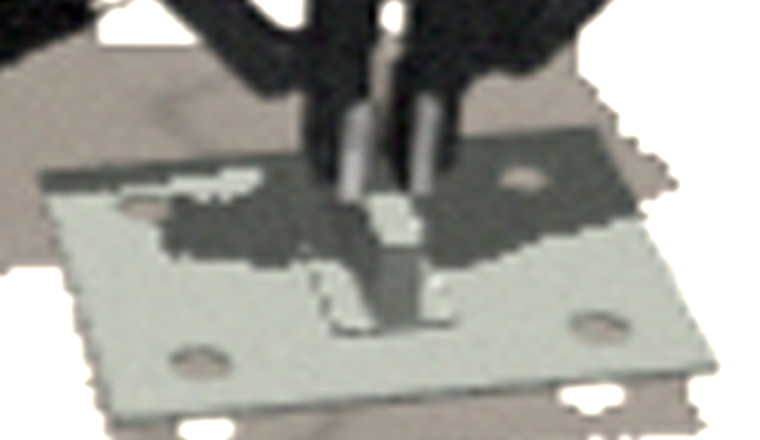

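Run:
```python
from fit import *
t=np.array([.1794,.4933,.2047]);jx=np.array([.342,.94,0])
a=cv2.imread("pics/top0.png")[280:384,0:120];s=6
a=cv2.resize(a,None,fx=s,fy=s,interpolation=cv2.INTER_CUBIC);a=np.clip(a.astype(float)*2,0,255).astype(np.uint8)
for P,c in((t,(0,0,255)),(t+jx*.0425+[0,0,.013],(0,255,0)),(t-jx*.0425+[0,0,.013],(0,255,0)),(t+[0,0,.07],(255,0,0)),(t+[0,0,.15],(255,255,0))):
    u=((proj("top",[P])[0]-[0,280]+.5)*s).astype(int);print(u);cv2.circle(a,u,3,c,-1)
cv2.imwrite("pics/g0.png",a)
a=cv2.imread("pics/side0.png")[0:130,40:130];s=4.6
a=cv2.resize(a,None,fx=s,fy=s,interpolation=cv2.INTER_CUBIC);a=np.clip(a.astype(float)*2,0,255).astype(np.uint8)
for P,c in((t,(0,0,255)),(t+jx*.0425+[0,0,.013],(0,255,0)),(t-jx*.0425+[0,0,.013],(0,255,0)),(t+[0,0,.07],(255,0,0)),(t+[0,0,.15],(255,255,0))):
    u=((proj("side",[P])[0]-[40,0]+.5)*s).astype(int);print(u);cv2.circle(a,u,3,c,-1)
cv2.imwrite("pics/g1.png",a)
```

```text
[415 222]
[304 187]
[502 261]
[342 234]
[246 250]
[238 511]
[242 469]
[225 519]
[211 412]
[176 290]
```

View pics/g0.png

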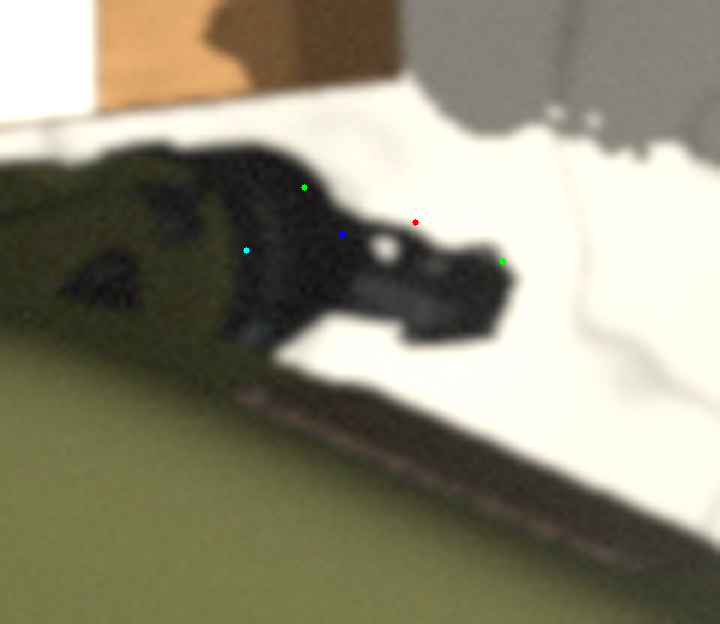

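View pics/g1.png

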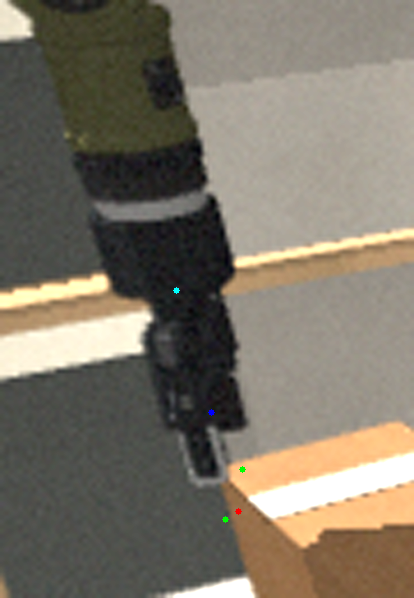

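Both cameras suggest the fingers sit offset from the reported TCP along tool z and/or upward. I'll find the height part by gentle contact here.

```bash
python3 -m pendant '0 0 -0.002 0 0 0 0.02;0 0 -0.003 0 0 0 0.02;0 0 -0.003 0 0 0 0.02' |grep -E 'tcp|force';python3 -m pendant '0 0 -0.002 0 0 0 0.02;0 0 -0.003 0 0 0 0.02;0 0 -0.003 0 0 0 0.02' |grep -E 'tcp|force'
```

```text
tcp_pos: [0.4668, 0.1613, 0.0297]
force: [0.5, 0.0, 0.2]
tcp_pos: [0.4668, 0.1613, 0.0267]
force: [-0.5, 0.2, 0.2]
```

```bash
python3 -m pendant '0 0 -0.001 0 0 0 0.02;0 0 -0.002 0 0 0 0.02;0 0 -0.002 0 0 0 0.02' |grep -E 'tcp|force'
```

```text
tcp_pos: [0.4668, 0.1613, 0.0248]
force: [-0.0, 0.5, -0.6]
```

Run:
```python
from fit import *
for c in("side",): cv2.imwrite(f"pics/{c}11.png",r.snapshot(c)[...,::-1])
a=cv2.imread("pics/side11.png")[140:190,195:265];a=cv2.resize(a,None,fx=11,fy=11,interpolation=cv2.INTER_CUBIC)
cv2.imwrite("pics/m11.png",np.clip(a.astype(float)*2.2-20,0,255).astype(np.uint8))
print(((proj("side",[[.4668,.1613,.0248]])-[195,140]+.5)*11))
```

```text
[[352.68687016 450.9543218 ]]
```

View pics/m11.png

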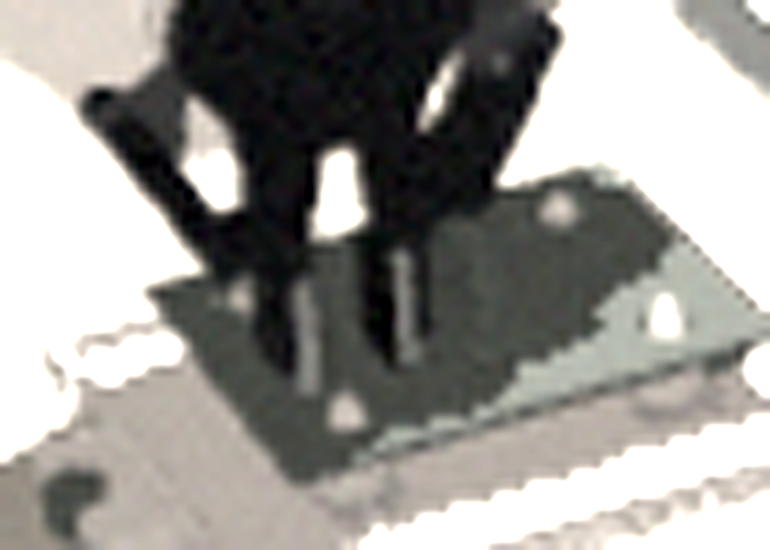

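```bash
python3 -m pendant '0 0 -0.001 0 0 0 0.02;0 0 -0.002 0 0 0 0.02;0 0 -0.002 0 0 0 0.02' |grep -E 'tcp|force'; python3 -m pendant '0 0 -0.001 0 0 0 0.02;0 0 -0.002 0 0 0 0.02;0 0 -0.002 0 0 0 0.02' |grep -E 'tcp|force'
```

```text
tcp_pos: [0.4668, 0.1613, 0.0227]
force: [-0.0, -1.1, -0.7]
tcp_pos: [0.4668, 0.1613, 0.0207]
force: [-0.4, 0.0, 0.1]
```

```bash
python3 -m pendant '0 0 -0.001 0 0 0 0.02;0 0 -0.002 0 0 0 0.02;0 0 -0.002 0 0 0 0.02' |grep -E 'tcp|force'
python3 - <<'E'
from fit import *
for c in("side","top"): cv2.imwrite(f"pics/{c}12.png",r.snapshot(c)[...,::-1])
a=cv2.imread("pics/side12.png")[130:190,195:265];a=cv2.resize(a,None,fx=10,fy=10,interpolation=cv2.INTER_CUBIC)
cv2.imwrite("pics/m12.png",np.clip(a.astype(float)*2.2-20,0,255).astype(np.uint8))
E
```

```text
tcp_pos: [0.4668, 0.1613, 0.0187]
force: [1.1, 0.2, -0.4]
```

View pics/m12.png

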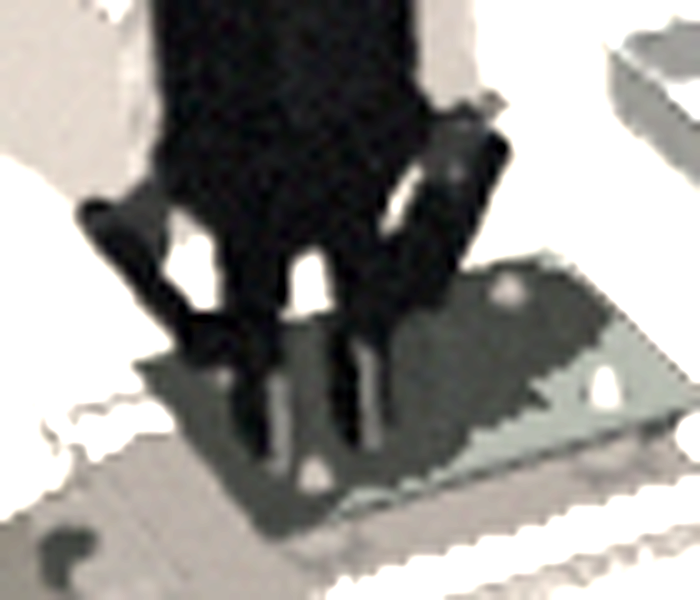

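```bash
python3 -m pendant '0 0 -0.001 0 0 0 0.02;0 0 -0.0015 0 0 0 0.02;0 0 -0.0015 0 0 0 0.02' |grep -E 'tcp|force'; python3 -m pendant '0 0 -0.001 0 0 0 0.02;0 0 -0.0015 0 0 0 0.02;0 0 -0.0015 0 0 0 0.02' |grep -E 'tcp|force'; python3 st.py
```

```text
tcp_pos: [0.4668, 0.1614, 0.0173]
force: [0.2, -0.4, -0.3]
tcp_pos: [0.4669, 0.1614, 0.0158]
force: [0.2, -0.5, 0.9]
t 16.7 tcp [0.4669 0.1614 0.0158] yaw -4.37 tooly [-2.e-04 -0.e+00 -1.e+00] tilt 0.01 F [ 0.17 -0.51  0.87] M [-0.02  0.04  0.04] op 0.0199
```

```bash
python3 -m pendant '0 0 -0.001 0 0 0 0.02;0 0 -0.001 0 0 0 0.02' |grep -E 'tcp|force'; python3 -m pendant '0 0 -0.001 0 0 0 0.02;0 0 -0.001 0 0 0 0.02' |grep -E 'tcp|force'; python3 st.py
python3 - <<'E'
from fit import *
f=lambda P:((proj("side",P)-[195,130]+.5)*10).round(0).tolist()
for dy in(-.011,0,.011,.022):print(dy,f([[.4669-.010,.1614+dy,.037],[.4669+.010,.1614+dy,.037]]))
for c in("side","top"): cv2.imwrite(f"pics/{c}13.png",r.snapshot(c)[...,::-1])
a=cv2.imread("pics/side13.png")[130:190,195:265];a=cv2.resize(a,None,fx=10,fy=10,interpolation=cv2.INTER_CUBIC)
cv2.imwrite("pics/m13.png",np.clip(a.astype(float)*2.2-20,0,255).astype(np.uint8))
E
```

```text
tcp_pos: [0.4669, 0.1614, 0.0148]
force: [0.3, -0.1, 0.1]
tcp_pos: [0.4668, 0.1614, 0.0138]
force: [-0.1, -1.2, 0.2]
t 17.1 tcp [0.4668 0.1614 0.0138] yaw -4.37 tooly [-2.e-04 -1.e-04 -1.e+00] tilt 0.01 F [-0.12 -1.17  0.23] M [ 0.01 -0.02  0.03] op 0.0199
-0.011 [[306.0, 504.0], [364.0, 484.0]]
0 [[289.0, 487.0], [347.0, 467.0]]
0.011 [[273.0, 470.0], [330.0, 451.0]]
0.022 [[256.0, 454.0], [313.0, 434.0]]
```

View pics/m13.png

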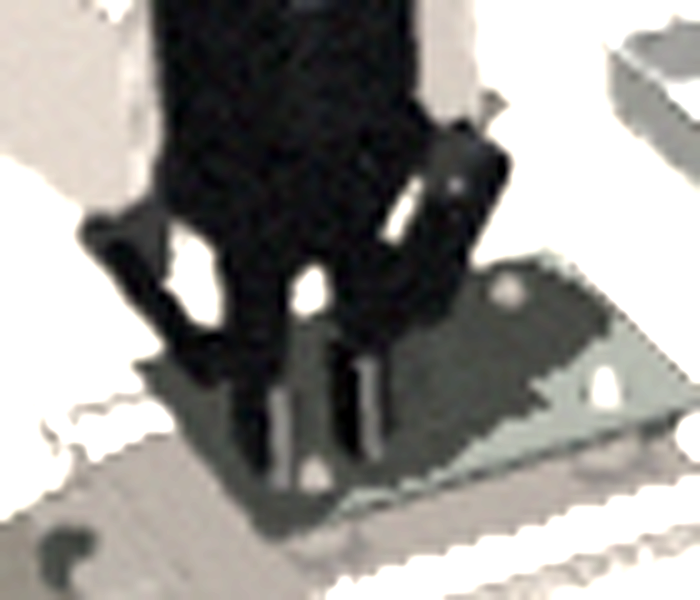

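```bash
python3 -m pendant '0 0 -0.001 0 0 0 0.02;0 0 -0.002 0 0 0 0.02;0 0 -0.002 0 0 0 0.02' |grep -E 'tcp|force'; python3 -m pendant '0 0 -0.001 0 0 0 0.02;0 0 -0.0015 0 0 0 0.02;0 0 -0.0015 0 0 0 0.02' |grep -E 'tcp|force'; python3 st.py
```

```text
tcp_pos: [0.4669, 0.1614, 0.0117]
force: [0.4, 0.2, 0.6]
tcp_pos: [0.4669, 0.1614, 0.0103]
force: [-0.6, 0.1, -0.5]
t 17.8 tcp [0.4669 0.1614 0.0103] yaw -4.37 tooly [-1.e-04 -0.e+00 -1.e+00] tilt 0.01 F [-0.62  0.11 -0.5 ] M [-0.04  0.06  0.  ] op 0.0203
```

```bash
python3 -m pendant '0 0 -0.001 0 0 0 0.02;0 0 -0.001 0 0 0 0.02' |grep -E 'tcp|force'; python3 -m pendant '0 0 -0.001 0 0 0 0.02;0 0 -0.001 0 0 0 0.02' |grep -E 'tcp|force'; python3 st.py
```

```text
tcp_pos: [0.467, 0.1614, 0.0095]
force: [-0.5, 0.6, 1.0]
tcp_pos: [0.4671, 0.1614, 0.0089]
force: [-1.1, -0.7, 4.4]
t 18.2 tcp [0.4671 0.1614 0.0089] yaw -4.37 tooly [ 5.e-04  1.e-04 -1.e+00] tilt 0.03 F [-1.07 -0.66  4.38] M [-0.12  0.18  0.02] op 0.0201
```

Contact at TCP z of about 0.0093. Checking that it's the plate and that the fingers straddle the pin.

Run:
```python
from fit import *
for c in("side","top"): cv2.imwrite(f"pics/{c}14.png",r.snapshot(c)[...,::-1])
a=cv2.imread("pics/side14.png")[130:190,195:265];a=cv2.resize(a,None,fx=10,fy=10,interpolation=cv2.INTER_CUBIC)
cv2.imwrite("pics/m14.png",np.clip(a.astype(float)*2.2-20,0,255).astype(np.uint8))
```

```text
(no output)
```

View pics/m14.png

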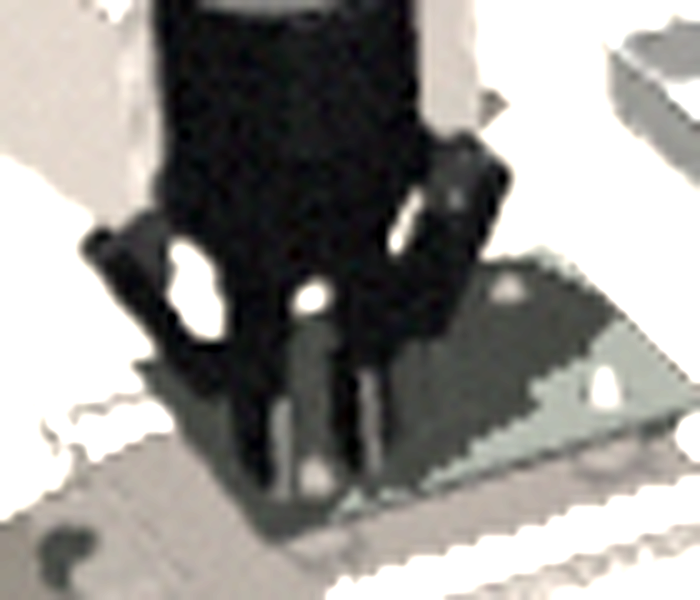

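```bash
python3 -m pendant '0 0 -0.001 0 0 0 0.02;0 0 -0.001 0 0 0 0.02' |grep -E 'tcp|force'; python3 -m pendant '0 0 -0.001 0 0 0 0.02;0 0 -0.001 0 0 0 0.02' |grep -E 'tcp|force'; python3 st.py
```

```text
tcp_pos: [0.4672, 0.1614, 0.008]
force: [-1.7, -0.0, 7.4]
tcp_pos: [0.467, 0.1613, 0.0067]
force: [-0.0, -0.5, 2.4]
t 18.7 tcp [0.467  0.1613 0.0067] yaw -4.38 tooly [ 4.e-04 -1.e-04 -1.e+00] tilt 0.02 F [-0.01 -0.54  2.42] M [-0.09  0.07 -0.07] op 0.0199
```

```bash
python3 -m pendant '0 0 -0.001 0 0 0 0.02;0 0 -0.001 0 0 0 0.02' |grep -E 'tcp|force'; python3 -m pendant '0 0 -0.001 0 0 0 0.02;0 0 -0.001 0 0 0 0.02' |grep -E 'tcp|force';python3 - <<'E'
from fit import *
for c in("side","top"): cv2.imwrite(f"pics/{c}15.png",r.snapshot(c)[...,::-1])
a=cv2.imread("pics/side15.png")[130:190,195:265];a=cv2.resize(a,None,fx=10,fy=10,interpolation=cv2.INTER_CUBIC)
cv2.imwrite("pics/m15.png",np.clip(a.astype(float)*2.2-20,0,255).astype(np.uint8))
E
```

```text
tcp_pos: [0.467, 0.1612, 0.0054]
force: [0.1, 0.0, 3.8]
tcp_pos: [0.467, 0.1615, 0.0042]
force: [0.6, -1.6, 2.3]
```

View pics/m15.png

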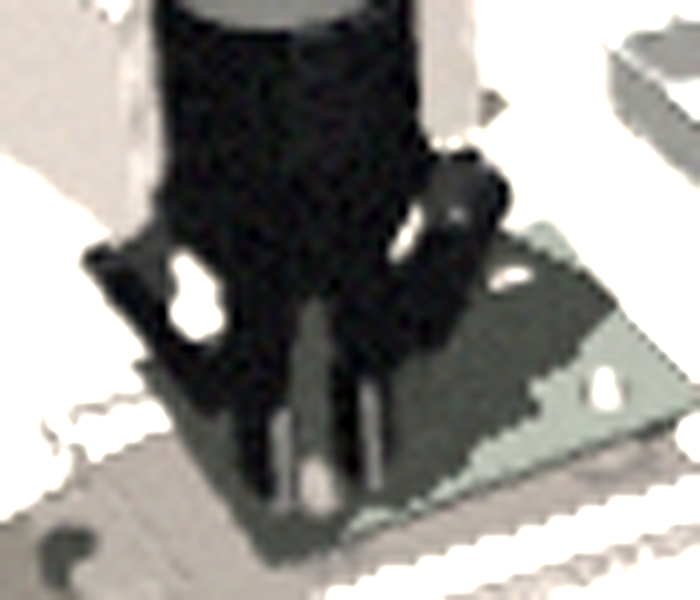

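Pressing at post0 broke through its clip force (7 N down to 2 N), and post3's corner is rising by about 5 mm, which is roughly 5° of tilt. I'll stop here and do the opposite post3 next so the tilt stays small.

```bash
python3 -m pendant '0 0 0.03 0 0 0 0.02;0 0 0.06 0 0 0 0.02;0.04 0.024 0.06 0 0 0 0.02;0.08 0.048 0.06 0 0 0 0.02;0.105 0.062 0.06 0 0 0 0.02;0.105 0.062 0.04 0 0 0 0.02;0.105 0.062 0.025 0 0 0 0.02;0.105 0.062 0.018 0 0 0 0.02'; python3 st.py;python3 - <<'E'
from fit import *
for c in("side","top"): cv2.imwrite(f"pics/{c}16.png",r.snapshot(c)[...,::-1])
a=cv2.imread("pics/side16.png")[130:190,195:265];a=cv2.resize(a,None,fx=10,fy=10,interpolation=cv2.INTER_CUBIC)
cv2.imwrite("pics/m16.png",np.clip(a.astype(float)*2.2-20,0,255).astype(np.uint8))
E
```

```text
clock: 20.0
tcp_pos: [0.5705, 0.2231, 0.0201]
orientation: [0.707, -0.028, 0.026, -0.706]
force: [-0.6, 0.3, 0.5]
opening: 0.0195
t 20.0 tcp [0.5705 0.2231 0.0201] yaw -4.36 tooly [-0.0035 -0.0011 -1.    ] tilt 0.21 F [-0.56  0.29  0.5 ] M [-0.01 -0.01  0.  ] op 0.0195
```

View pics/m16.png

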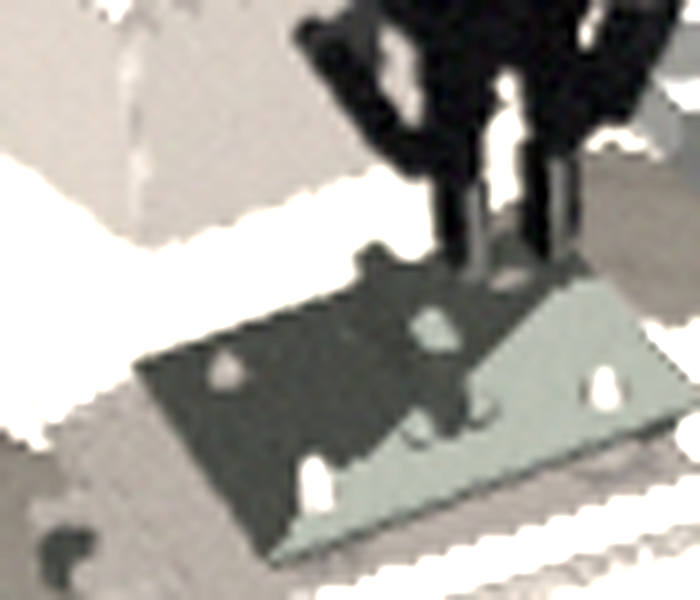

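```bash
python3 -m pendant '0.0008 0 -0.003 0 0 0 0.02;0.0008 0 -0.005 0 0 0 0.02;0.0008 0 -0.005 0 0 0 0.02' |grep -E 'tcp|force'; python3 -m pendant '0 0 -0.002 0 0 0 0.02;0 0 -0.002 0 0 0 0.02' |grep -E 'tcp|force'; python3 -m pendant '0 0 -0.002 0 0 0 0.02;0 0 -0.002 0 0 0 0.02' |grep -E 'tcp|force'
```

```text
tcp_pos: [0.5733, 0.2236, 0.0183]
force: [-1.1, -0.3, 2.6]
tcp_pos: [0.5734, 0.2237, 0.0161]
force: [-0.5, 0.1, 3.4]
tcp_pos: [0.5734, 0.2237, 0.0135]
force: [0.6, 0.4, 2.2]
```

```bash
python3 -m pendant '-0.001 0 -0.0015 0 0 0 0.02;-0.001 0 -0.0015 0 0 0 0.02' |grep -E 'tcp|force'; python3 -m pendant '0 0 -0.0015 0 0 0 0.02;0 0 -0.0015 0 0 0 0.02' |grep -E 'tcp|force'; python3 -m pendant '0 0 -0.0015 0 0 0 0.02;0 0 -0.0015 0 0 0 0.02' |grep -E 'tcp|force'
```

```text
tcp_pos: [0.572, 0.2234, 0.0117]
force: [1.2, 0.6, 2.8]
tcp_pos: [0.5721, 0.2235, 0.0106]
force: [0.3, 1.7, 4.2]
tcp_pos: [0.5722, 0.2236, 0.0094]
force: [1.2, 1.4, 4.3]
```

```bash
python3 -m pendant '0 0 -0.0015 0 0 0 0.02;0 0 -0.0015 0 0 0 0.02' |grep -E 'tcp|force'; python3 -m pendant '0 0 -0.0015 0 0 0 0.02;0 0 -0.0015 0 0 0 0.02' |grep -E 'tcp|force'; python3 -m pendant '0 0 -0.001 0 0 0 0.02;0 0 -0.001 0 0 0 0.02' |grep -E 'tcp|force'
```

```text
tcp_pos: [0.5721, 0.2236, 0.0077]
force: [0.9, 0.3, 2.5]
tcp_pos: [0.5722, 0.2235, 0.0061]
force: [1.3, 1.1, 3.4]
tcp_pos: [0.5721, 0.2235, 0.0049]
force: [1.4, 1.6, 3.6]
```

```bash
cat > pic.py <<'E'
import sys
from fit import *
n=sys.argv[1]
cv2.imwrite(f"pics/side{n}.png",r.snapshot("side")[...,::-1])
a=cv2.imread(f"pics/side{n}.png")[130:190,195:265];a=cv2.resize(a,None,fx=10,fy=10,interpolation=cv2.INTER_CUBIC)
cv2.imwrite(f"pics/m{n}.png",np.clip(a.astype(float)*2.2-20,0,255).astype(np.uint8))
E
python3 pic.py 17
```

```text
(no output)
```

View pics/m17.png

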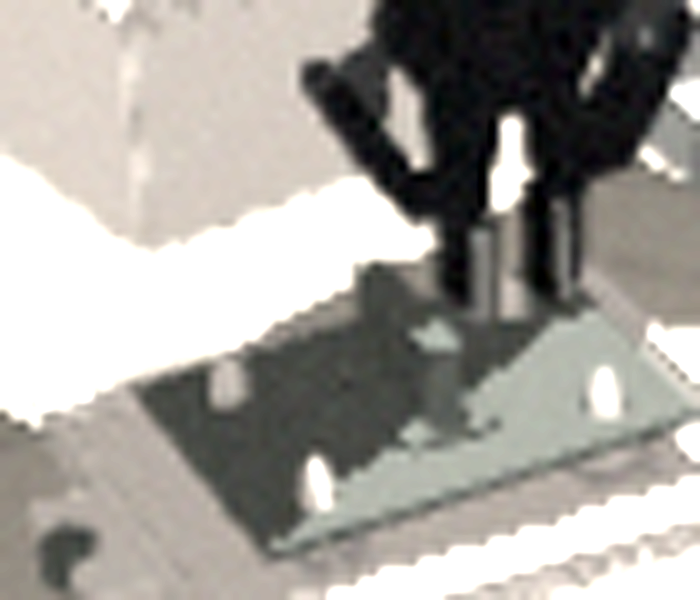

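```bash
python3 -m pendant '0 0 -0.0015 0 0 0 0.02;0 0 -0.0015 0 0 0 0.02' |grep -E 'tcp|force'; python3 -m pendant '0 0 -0.0015 0 0 0 0.02;0 0 -0.0015 0 0 0 0.02' |grep -E 'tcp|force'; python3 -m pendant '0 0 -0.001 0 0 0 0.02;0 0 -0.001 0 0 0 0.02' |grep -E 'tcp|force'; python3 pic.py 18
```

```text
tcp_pos: [0.5702, 0.2227, 0.0024]
force: [-1.3, -0.3, -0.1]
tcp_pos: [0.5702, 0.2227, 0.001]
force: [-1.1, -0.4, -0.6]
tcp_pos: [0.5705, 0.2228, 0.0009]
force: [-2.6, -1.9, 5.2]
```

View pics/m18.png

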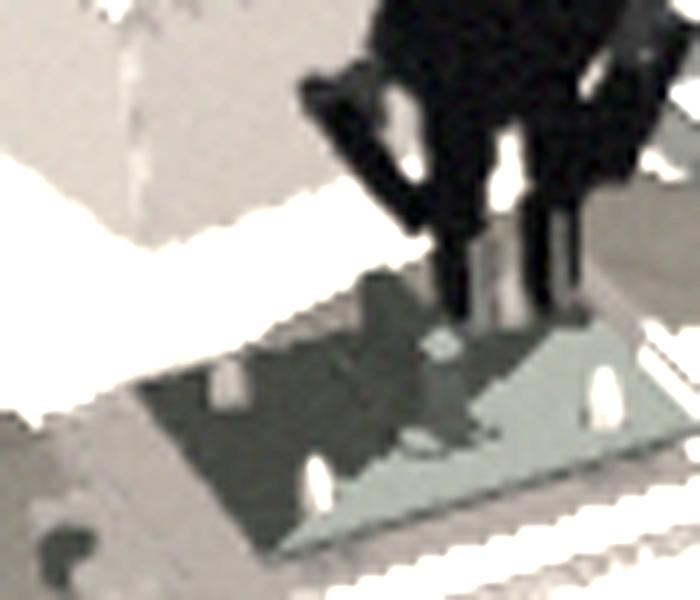

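```bash
python3 -m pendant '0.0005 0.0005 -0.001 0 0 0 0.02;0.0005 0.0005 -0.001 0 0 0 0.02' |grep -E 'tcp|force'; python3 -m pendant '0 0 -0.0007 0 0 0 0.02;0 0 -0.0007 0 0 0 0.02' |grep -E 'tcp|force'; python3 st.py
```

```text
tcp_pos: [0.5705, 0.2228, 0.0008]
force: [-4.6, -2.5, 13.2]
tcp_pos: [0.5705, 0.2228, 0.0008]
force: [-6.2, -3.1, 15.9]
t 23.1 tcp [0.5705 0.2228 0.0008] yaw -4.39 tooly [-0.0023 -0.0016 -1.    ] tilt 0.16 F [-6.19 -3.12 15.91] M [-0.68  1.31 -0.02] op 0.0201
```

Post3 clicked and stopped hard at TCP z = 0.0008 with 16 N, so that is my seat reference. Next is post2.

```bash
python3 -m pendant '0 0 0.03 0 0 0 0.02;0 0 0.06 0 0 0 0.02;-0.002 -0.035 0.06 0 0 0 0.02;-0.0045 -0.07 0.06 0 0 0 0.02;-0.0045 -0.07 0.04 0 0 0 0.02;-0.0045 -0.07 0.03 0 0 0 0.02;-0.0045 -0.07 0.022 0 0 0 0.02;-0.0045 -0.07 0.018 0 0 0 0.02'; python3 st.py;python3 pic.py 19
```

```text
clock: 23.9
tcp_pos: [0.5669, 0.1542, 0.0159]
orientation: [0.707, -0.027, 0.026, -0.706]
force: [0.3, 0.3, 0.4]
opening: 0.0197
t 23.9 tcp [0.5669 0.1542 0.0159] yaw -4.33 tooly [-1.9e-03 -4.0e-04 -1.0e+00] tilt 0.11 F [0.32 0.28 0.39] M [-0.02  0.06 -0.04] op 0.0197
```

View pics/m19.png

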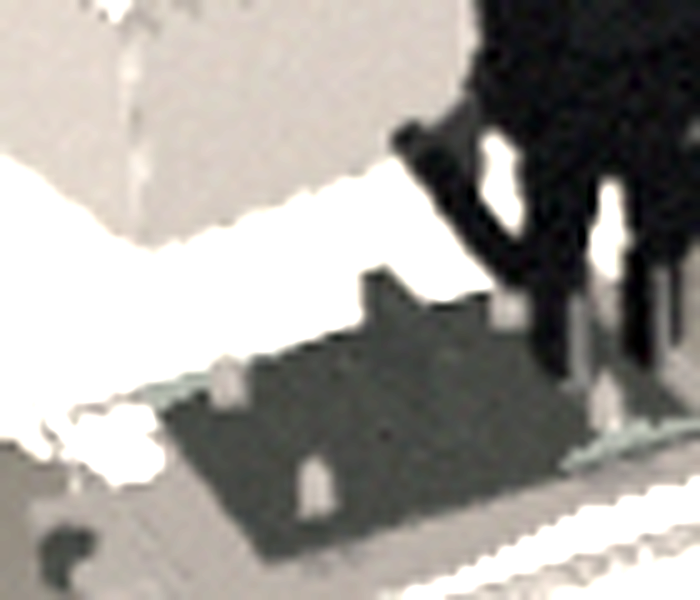

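```bash
python3 -m pendant '0 0 -0.003 0 0 0 0.02;0 0 -0.005 0 0 0 0.02;0 0 -0.005 0 0 0 0.02' |grep -E 'tcp|force'; python3 -m pendant '0 0 -0.002 0 0 0 0.02;0 0 -0.002 0 0 0 0.02' |grep -E 'tcp|force'; python3 -m pendant '0 0 -0.0015 0 0 0 0.02;0 0 -0.0015 0 0 0 0.02' |grep -E 'tcp|force'
```

```text
tcp_pos: [0.5679, 0.1542, 0.0122]
force: [-0.2, 0.6, 0.3]
tcp_pos: [0.5678, 0.1539, 0.0102]
force: [-0.1, -0.0, -0.1]
tcp_pos: [0.5677, 0.1538, 0.0086]
force: [0.5, -0.5, 0.5]
```

```bash
python3 -m pendant '-0.001 0 -0.0015 0 0 0 0.02;-0.001 0 -0.0015 0 0 0 0.02' |grep -E 'tcp|force'; python3 -m pendant '0 0 -0.0015 0 0 0 0.02;0 0 -0.0015 0 0 0 0.02' |grep -E 'tcp|force'; python3 -m pendant '0 0 -0.0015 0 0 0 0.02;0 0 -0.0015 0 0 0 0.02' |grep -E 'tcp|force'
```

```text
tcp_pos: [0.5664, 0.1538, 0.007]
force: [-0.6, -1.1, -0.2]
tcp_pos: [0.5666, 0.1538, 0.0055]
force: [-0.6, -1.0, 0.6]
tcp_pos: [0.5666, 0.1539, 0.004]
force: [-0.6, -0.8, 0.3]
```

```bash
python3 -m pendant '0 0 -0.0015 0 0 0 0.02;0 0 -0.0015 0 0 0 0.02' |grep -E 'tcp|force'; python3 -m pendant '0 0 -0.0015 0 0 0 0.02;0 0 -0.0015 0 0 0 0.02' |grep -E 'tcp|force'; python3 -m pendant '0 0 -0.0015 0 0 0 0.02;0 0 -0.0015 0 0 0 0.02' |grep -E 'tcp|force'
```

```text
tcp_pos: [0.5666, 0.1539, 0.0025]
force: [-0.1, 0.7, -0.1]
tcp_pos: [0.5666, 0.1539, 0.001]
force: [0.1, -1.0, -0.3]
tcp_pos: [0.5668, 0.1539, 0.0009]
force: [-2.6, -0.5, 8.3]
```

```bash
python3 -m pendant '0 0 -0.001 0 0 0 0.02;0 0 -0.001 0 0 0 0.02' |grep -E 'tcp|force';python3 pic.py 20; python3 -m pendant '0 0 0.03 0 0 0 0.02;0 0 0.06 0 0 0 0.02;-0.05 0.005 0.06 0 0 0 0.02;-0.0995 0.0075 0.06 0 0 0 0.02;-0.0995 0.0075 0.04 0 0 0 0.02;-0.0995 0.0075 0.03 0 0 0 0.02;-0.0995 0.0075 0.022 0 0 0 0.02;-0.0995 0.0075 0.018 0 0 0 0.02'; python3 st.py;python3 pic.py 21
```

```text
tcp_pos: [0.5668, 0.1539, 0.0008]
force: [-4.5, -0.5, 14.4]
clock: 26.9
tcp_pos: [0.4684, 0.1615, 0.0161]
orientation: [-0.707, 0.027, -0.027, 0.707]
force: [-0.1, -0.5, -0.3]
opening: 0.02
t 26.9 tcp [0.4684 0.1615 0.0161] yaw -4.4 tooly [ 3.e-04  1.e-04 -1.e+00] tilt 0.02 F [-0.1  -0.5  -0.28] M [0.01 0.   0.04] op 0.02
```

View pics/m20.png

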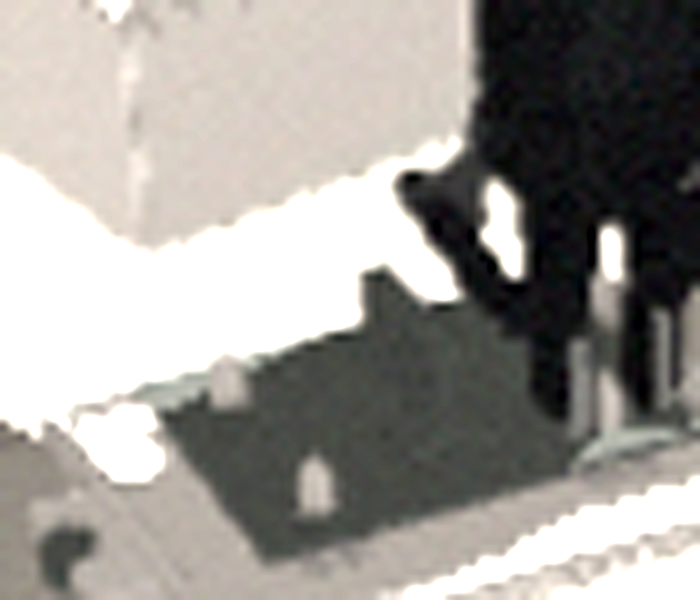

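View pics/m21.png

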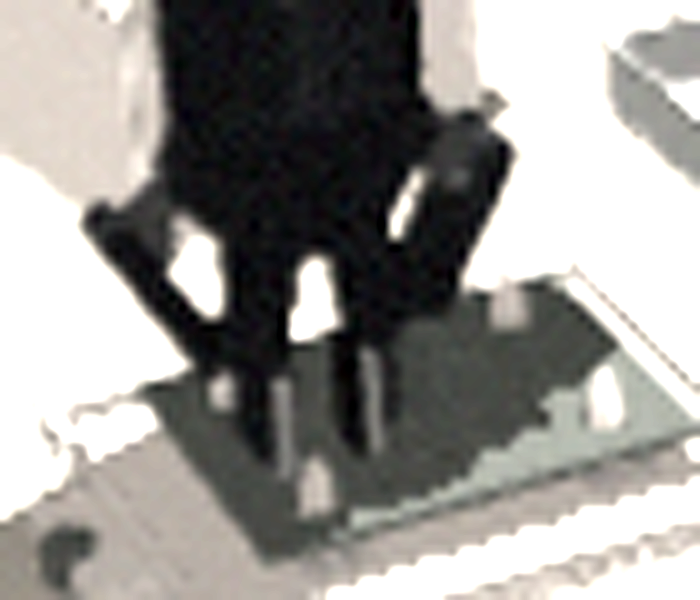

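```bash
python3 -m pendant '-0.0012 0 -0.004 0 0 0 0.02;-0.0012 0 -0.007 0 0 0 0.02;-0.0012 0 -0.007 0 0 0 0.02' |grep -E 'tcp|force'; python3 -m pendant '0 0 -0.002 0 0 0 0.02;0 0 -0.002 0 0 0 0.02' |grep -E 'tcp|force'; python3 -m pendant '0 0 -0.0015 0 0 0 0.02;0 0 -0.0015 0 0 0 0.02' |grep -E 'tcp|force'
```

```text
tcp_pos: [0.4661, 0.1613, 0.0093]
force: [0.2, -0.3, -0.4]
tcp_pos: [0.4661, 0.1614, 0.0077]
force: [0.6, -0.2, -0.2]
tcp_pos: [0.466, 0.1614, 0.0061]
force: [-1.0, 0.2, 0.3]
```

```bash
python3 -m pendant '0.0006 0 -0.0015 0 0 0 0.02;0.0006 0 -0.0015 0 0 0 0.02' |grep -E 'tcp|force'; python3 -m pendant '0 0 -0.0015 0 0 0 0.02;0 0 -0.0015 0 0 0 0.02' |grep -E 'tcp|force'; python3 -m pendant '0 0 -0.0015 0 0 0 0.02;0 0 -0.0015 0 0 0 0.02' |grep -E 'tcp|force'
```

```text
tcp_pos: [0.4667, 0.1614, 0.0046]
force: [-0.4, -0.1, -0.4]
tcp_pos: [0.4665, 0.1613, 0.003]
force: [0.2, 0.5, -0.7]
tcp_pos: [0.4665, 0.1613, 0.0015]
force: [0.7, -0.4, -0.0]
```

```bash
python3 -m pendant '0 0 -0.0015 0 0 0 0.02;0 0 -0.0015 0 0 0 0.02' |grep -E 'tcp|force'; python3 -m pendant '0 0 -0.0015 0 0 0 0.02;0 0 -0.0015 0 0 0 0.02' |grep -E 'tcp|force'
```

```text
tcp_pos: [0.4667, 0.1614, 0.0009]
force: [-1.4, -1.0, 6.7]
tcp_pos: [0.4668, 0.1614, 0.0007]
force: [-4.5, -3.1, 19.2]
```

Post0 is at the seat height too, with a hard stop at 0.0007 and 19 N. Now post1.

```bash
python3 -m pendant '0 0 0.03 0 0 0 0.02;0 0 0.06 0 0 0 0.02;0.0025 0.035 0.06 0 0 0 0.02;0.005 0.07 0.06 0 0 0 0.02;0.005 0.07 0.04 0 0 0 0.02;0.005 0.07 0.03 0 0 0 0.02;0.005 0.07 0.02 0 0 0 0.02;0.005 0.07 0.013 0 0 0 0.02'; python3 st.py;python3 -m pendant '0 0 -0.002 0 0 0 0.02;0 0 -0.002 0 0 0 0.02' |grep -E 'tcp|force'; python3 -m pendant '0 0 -0.002 0 0 0 0.02;0 0 -0.002 0 0 0 0.02' |grep -E 'tcp|force'
```

```text
clock: 29.45
tcp_pos: [0.4708, 0.2304, 0.0106]
orientation: [0.707, -0.028, 0.027, -0.706]
force: [-0.4, 0.6, 0.1]
opening: 0.0202
t 29.45 tcp [0.4708 0.2304 0.0106] yaw -4.42 tooly [-1.7e-03 -9.0e-04 -1.0e+00] tilt 0.11 F [-0.44  0.55  0.05] M [ 0.01  0.02 -0.03] op 0.0202
tcp_pos: [0.4715, 0.2308, 0.0094]
force: [0.7, -0.3, 0.6]
tcp_pos: [0.472, 0.2313, 0.008]
force: [-0.9, -0.3, -0.4]
```

```bash
python3 -m pendant '0 0 -0.0015 0 0 0 0.02;0 0 -0.0015 0 0 0 0.02' |grep -E 'tcp|force';python3 -m pendant '0 0 -0.0015 0 0 0 0.02;0 0 -0.0015 0 0 0 0.02' |grep -E 'tcp|force'; python3 -m pendant '0 0 -0.0015 0 0 0 0.02;0 0 -0.0015 0 0 0 0.02' |grep -E 'tcp|force'; python3 pic.py 22
```

```text
tcp_pos: [0.4717, 0.2314, 0.0063]
force: [0.2, -0.7, -0.1]
tcp_pos: [0.4715, 0.2314, 0.0046]
force: [-0.5, 0.1, -0.9]
tcp_pos: [0.4715, 0.2314, 0.003]
force: [-0.1, 0.6, -0.4]
```

View pics/m22.png

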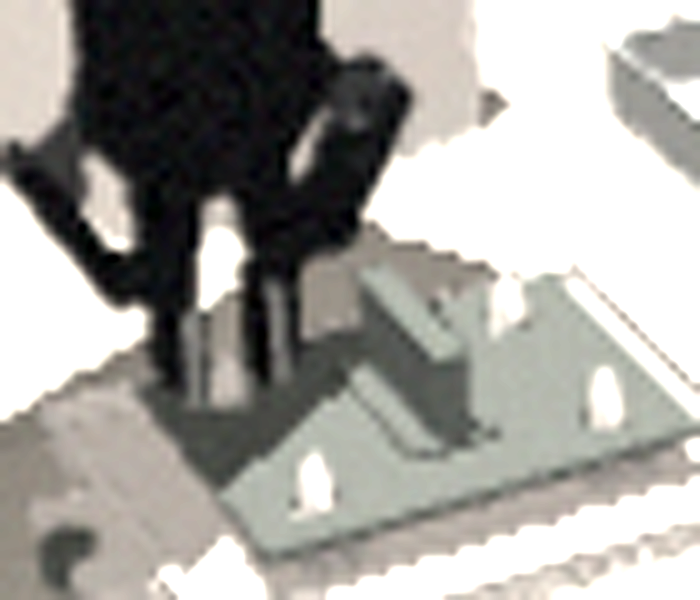

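```bash
python3 -m pendant '0 0 -0.0015 0 0 0 0.02;0 0 -0.0015 0 0 0 0.02' |grep -E 'tcp|force';python3 -m pendant '0 0 -0.0015 0 0 0 0.02;0 0 -0.0015 0 0 0 0.02' |grep -E 'tcp|force'; python3 -m pendant '0 0 -0.0015 0 0 0 0.02;0 0 -0.0015 0 0 0 0.02' |grep -E 'tcp|force'
```

```text
tcp_pos: [0.4715, 0.2313, 0.0015]
force: [-0.2, 0.4, 1.4]
tcp_pos: [0.4717, 0.2315, 0.0009]
force: [-1.4, -0.2, 6.4]
tcp_pos: [0.4718, 0.2315, 0.0008]
force: [-4.0, -1.9, 16.2]
```

```bash
python3 -m pendant '0 0 -0.0008 0 0 0 0.02;0 0 -0.0008 0 0 0 0.02' |grep -E 'tcp|force'; python3 -m pendant '0 0 0.03 0 0 0 0.02;0 0 0.075 0 0 0 0.02;-0.05 0.05 0.12 0 0 0 0.02;-0.1 0.1 0.15 0 0 0 0.02;-0.15 0.15 0.15 0 0 0 0.02;-0.2 0.18 0.15 0 0 0 0.02;-0.2 0.2 0.15 0 0 0 0.02;-0.2 0.2 0.15 0 0 0 0.02'; python3 st.py
python3 - <<'E'
from fit import *
for c in("side","top"): cv2.imwrite(f"pics/{c}23.png",r.snapshot(c)[...,::-1])
a=cv2.imread("pics/side23.png")[140:200,195:285];cv2.imwrite("pics/m23.png",cv2.resize(a,None,fx=8.5,fy=8.5,interpolation=cv2.INTER_CUBIC))
a=cv2.imread("pics/top23.png")[140:250,150:260];cv2.imwrite("pics/t23.png",cv2.resize(a,None,fx=5.4,fy=5.4,interpolation=cv2.INTER_CUBIC))
E
```

```text
tcp_pos: [0.4719, 0.2315, 0.0007]
force: [-5.7, -2.9, 22.5]
clock: 32.1
tcp_pos: [0.27, 0.4326, 0.1484]
orientation: [-0.706, 0.027, -0.027, 0.707]
force: [1.0, 1.7, 0.4]
opening: 0.0199
t 32.1 tcp [0.27   0.4326 0.1484] yaw -4.37 tooly [ 5.e-04  7.e-04 -1.e+00] tilt 0.05 F [1.03 1.69 0.42] M [ 0.06 -0.06  0.  ] op 0.0199
```

View pics/m23.png

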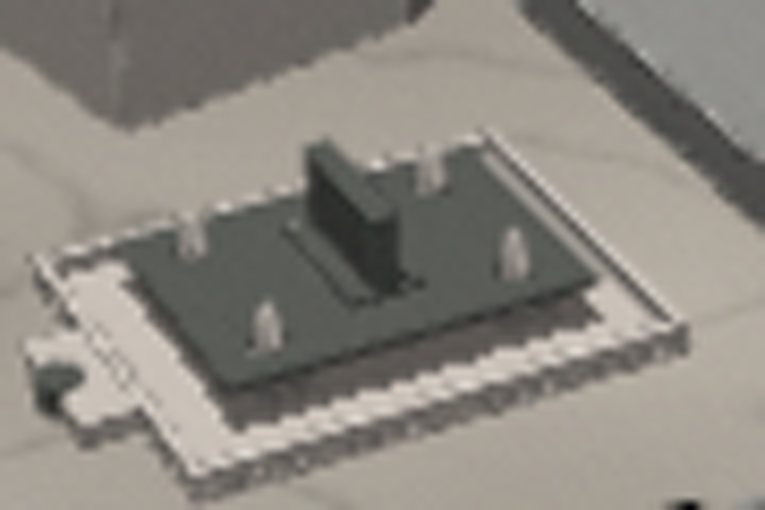

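View pics/t23.png

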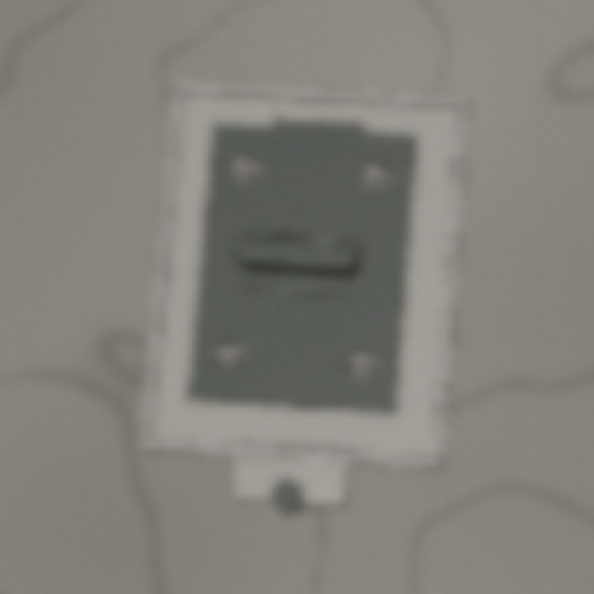

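The plate looks level, with all four pins standing out equally. I'll fit its 6-DoF pose from the edges in both views as a check.

Run:
```python
from fit import *
from scipy.spatial.transform import Rotation as Ro
G={}
for c in("top","side"):
    g=cv2.GaussianBlur(cv2.cvtColor(cv2.imread(f"pics/{c}23.png"),cv2.COLOR_BGR2GRAY).astype(np.float32),(0,0),.7)
    G[c]=(cv2.Sobel(g,cv2.CV_32F,1,0),cv2.Sobel(g,cv2.CV_32F,0,1))
def sc(v,cs=("side","top")):
    Rm=Ro.from_euler("zyx",[v[3],v[4],v[5]],degrees=True).as_matrix();tot=0
    for c in cs:
        for ex,ey in((1,0),(-1,0),(0,1),(0,-1)):
            t=np.linspace(-.9,.9,150)
            P=np.c_[ex*.075+(ex==0)*t*.075,ey*.055+(ey==0)*t*.055,np.zeros(150)]
            W=P@Rm.T+v[:3]/1000;W2=(P+np.array([ex,ey,0])*.001)@Rm.T+v[:3]/1000
            u=proj(c,W);d=proj(c,W2)-u;d/=np.linalg.norm(d,axis=1)[:,None];u=u.astype(np.float32)
            gr=[cv2.remap(x,u[:,:1],u[:,1:],1)[:,0] for x in G[c]]
            w=1/120 if c=="side" else 1/80
            tot+=np.mean(gr[0]*d[:,0]+gr[1]*d[:,1])*w
    return -tot
for z in(24,28,34):
  x0=np.array([518.7,192,z,-4.4,0,0]);S=np.vstack([x0]+[x0+np.eye(6)[i]*[2,2,5,2,2,2][i] for i in range(6)])
  o=minimize(sc,x0,method="Nelder-Mead",options=dict(initial_simplex=S,maxiter=3000,maxfev=3000));print(z,o.x.round(2),o.fun.round(3))
```

```text
24 [518.75 191.13  18.83  -4.03  -2.8    9.82] -13.652
28 [518.68 191.1   18.9   -4.11  -2.9    9.94] -13.651
34 [518.74 191.07  18.96  -4.05  -2.9    9.83] -13.65
```

The fit's 9.8° roll is not credible: the picture shows the plate level, and the -y edge is dark plate against dark shadow. I'll check each corner by a light touch instead.

```bash
python3 -m pendant '0.04 -0.028 0 0 0 0 0.02;0.08 -0.056 0 0 0 0 0.02;0.12 -0.084 0 0 0 0 0.02;0.16 -0.112 0 0 0 0 0.02;0.2 -0.14 0 0 0 0 0.02;0.24 -0.168 0 0 0 0 0.02;0.28 -0.195 -0.02 0 0 0 0.02;0.301 -0.21 -0.05 0 0 0 0.02' |grep -E 'tcp|force'; python3 -m pendant '0 0 0 0 0 0 0.02;0 0 -0.02 0 0 0 0.02;0 0 -0.04 0 0 0 0.02;0 0 -0.06 0 0 0 0.02;0 0 -0.07 0 0 0 0.02;0 0 -0.075 0 0 0 0.02;0 0 -0.075 0 0 0 0.02;0 0 -0.075 0 0 0 0.02' |grep -E 'clock|tcp|force'
```

```text
tcp_pos: [0.5779, 0.2189, 0.0993]
force: [-0.5, 0.3, -0.1]
clock: 33.8
tcp_pos: [0.5732, 0.2217, 0.0238]
force: [-0.1, 0.2, -0.0]
```

```bash
python3 -m pendant '-0.0018 0.0013 -0.006 0 0 0 0.02;-0.0018 0.0013 -0.012 0 0 0 0.02;-0.0018 0.0013 -0.018 0 0 0 0.02;-0.0018 0.0013 -0.02 0 0 0 0.02;-0.0018 0.0013 -0.02 0 0 0 0.02;-0.0018 0.0013 -0.02 0 0 0 0.02' |grep -E 'tcp|force'; python3 -m pendant '0 0 -0.001 0 0 0 0.02;0 0 -0.001 0 0 0 0.02' |grep -E 'tcp|force'; python3 -m pendant '0 0 -0.001 0 0 0 0.02;0 0 -0.001 0 0 0 0.02' |grep -E 'tcp|force'; python3 -m pendant '0 0 -0.001 0 0 0 0.02;0 0 -0.001 0 0 0 0.02' |grep -E 'clock|tcp|force'
```

```text
tcp_pos: [0.5708, 0.2227, 0.0028]
force: [0.4, 0.7, 0.0]
tcp_pos: [0.571, 0.2227, 0.002]
force: [-0.0, -0.1, -0.5]
tcp_pos: [0.571, 0.2227, 0.001]
force: [1.0, 0.7, -0.1]
clock: 35.0
tcp_pos: [0.571, 0.2228, 0.0009]
force: [-1.3, -1.4, 6.0]
```

```bash
python3 -m pendant '0 0 0.03 0 0 0 0.02;0 0 0.06 0 0 0 0.02;-0.002 -0.035 0.06 0 0 0 0.02;-0.0048 -0.069 0.06 0 0 0 0.02;-0.0048 -0.069 0.04 0 0 0 0.02;-0.0048 -0.069 0.02 0 0 0 0.02;-0.0048 -0.069 0.01 0 0 0 0.02;-0.0048 -0.069 0.003 0 0 0 0.02'|grep -E 'tcp|force'; python3 -m pendant '0 0 0 0 0 0 0.02' |grep -E 'tcp|force'; python3 -m pendant '0 0 -0.001 0 0 0 0.02;0 0 -0.001 0 0 0 0.02' |grep -E 'tcp|force'; python3 -m pendant '0 0 -0.001 0 0 0 0.02;0 0 -0.001 0 0 0 0.02' |grep -E 'tcp|force'; python3 -m pendant '0 0 -0.001 0 0 0 0.02;0 0 -0.001 0 0 0 0.02' |grep -E 'clock|tcp|force'
```

```text
tcp_pos: [0.5654, 0.1536, 0.002]
force: [-0.9, 0.2, 0.4]
tcp_pos: [0.5654, 0.1538, 0.0021]
force: [0.2, -0.0, -0.3]
tcp_pos: [0.5668, 0.1541, 0.0026]
force: [1.1, -0.0, -0.2]
tcp_pos: [0.5663, 0.1538, 0.0013]
force: [-0.2, -0.8, -0.1]
clock: 36.5
tcp_pos: [0.5664, 0.1539, 0.0009]
force: [-1.5, -0.7, 5.8]
```

Post2 is home. Now re-touching post1.

```bash
python3 -m pendant '0 0 0.03 0 0 0 0.02;0 0 0.06 0 0 0 0.02;-0.03 0.025 0.06 0 0 0 0.02;-0.065 0.053 0.06 0 0 0 0.02;-0.0945 0.0775 0.06 0 0 0 0.02;-0.0945 0.0775 0.04 0 0 0 0.02;-0.0945 0.0775 0.02 0 0 0 0.02;-0.0945 0.0775 0.01 0 0 0 0.02'|grep -E 'tcp|force'; python3 -m pendant '0 0 -0.005 0 0 0 0.02;0 0 -0.006 0 0 0 0.02;0 0 -0.006 0 0 0 0.02' |grep -E 'tcp|force'; python3 -m pendant '0 0 -0.001 0 0 0 0.02;0 0 -0.001 0 0 0 0.02' |grep -E 'tcp|force'; python3 -m pendant '0 0 -0.001 0 0 0 0.02;0 0 -0.001 0 0 0 0.02' |grep -E 'tcp|force'; python3 -m pendant '0 0 -0.001 0 0 0 0.02;0 0 -0.001 0 0 0 0.02' |grep -E 'clock|tcp|force'
```

```text
tcp_pos: [0.4704, 0.2311, 0.0088]
force: [0.1, -0.0, 0.3]
tcp_pos: [0.4722, 0.2312, 0.0043]
force: [-0.1, 0.1, -0.5]
tcp_pos: [0.4721, 0.2313, 0.0034]
force: [-0.4, -0.1, -0.2]
tcp_pos: [0.4717, 0.2312, 0.002]
force: [0.3, 0.3, -0.1]
clock: 38.2
tcp_pos: [0.4716, 0.2313, 0.001]
force: [0.6, -0.2, 0.6]
```

```bash
python3 -m pendant '0 0 0.03 0 0 0 0.02;0 0 0.075 0 0 0 0.02;-0.04 0.03 0.12 0 0 0 0.02;-0.08 0.06 0.15 0 0 0 0.02;-0.12 0.09 0.15 0 0 0 0.02;-0.15 0.12 0.15 0 0 0 0.02;-0.15 0.12 0.15 0 0 0 0.02;-0.15 0.12 0.15 0 0 0 0.02'|grep -E 'tcp|force|clock'
python3 - <<'E'
from fit import *
a=r.snapshot("side")[...,::-1];cv2.imwrite("pics/side30.png",cv2.resize(a,None,fx=1.5,fy=1.5))
E
```

```text
clock: 39.0
tcp_pos: [0.3199, 0.3526, 0.1513]
force: [-0.4, -0.3, -0.3]
```

View pics/side30.png

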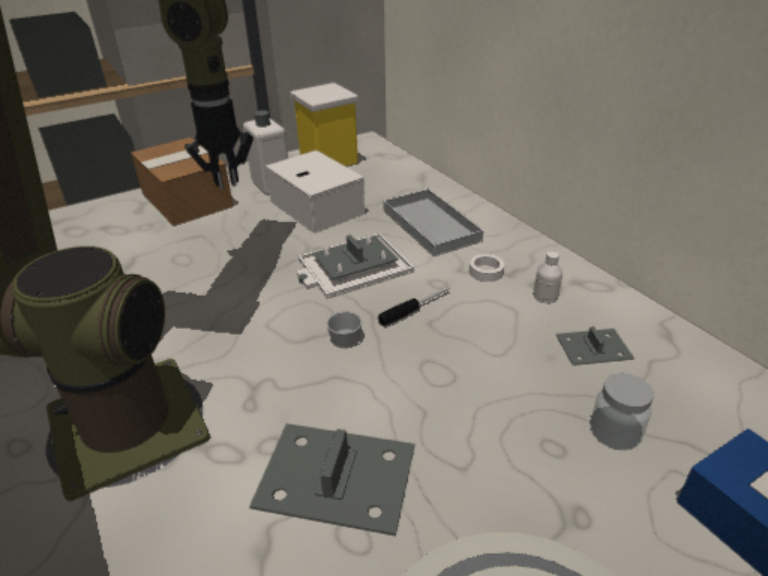

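The plate sits in the shell at (355,258) with the pins standing through all four holes. The bystanders are where they were, and the arm is clear.

```bash
python3 -c "
from station import r
print(r.sign_off())"
```

```text
the job is handed in; nothing more can be done
None
```

The middle-sized cover plate (hole spacing measured at 71 x 100 mm) is fitted over the four posts and pressed down, and the job is handed in at about 39 s.

**Pressing:** With the fingers straddling each pin, I ended with a hard stop at every post. All four stopped at the same height, TCP z 0.7–0.8 mm, under 14–22 N. The highest contact force I read was 22.5 N. Only post3 gave a clear drop in force at the end. Post0 softened partway down, and posts 1 and 2 were already in or nearly in when I reached them.

**Last checks:** After letting go, a light second touch at posts 1, 2 and 3 met the plate at 0.9–1.0 mm, so it had not sprung back. I did not touch post0 again. The last picture shows the plate level, with pins through all four holes and the other things unmoved.

**What disagreed or is unproven:**
- **Fingertip height:** The fingertips turned out to be about 27 mm higher than the reported TCP. I therefore held the grip only near its top and set all pressing heights by contact.
- **Failed first try:** Tilting the plate while gripped did not transfer enough moment. I levelled it, let go and pressed with the fingers.
- **Tilt while pressing:** It reached about 5° by estimate when I stopped at post0. It then rose to roughly 8–9°, judging by where I next touched the post3 corner. This is close to the 10° limit and was not measured directly.
- **Pose fit:** An edge fit from the pictures gave a roll of nearly 10°. I rejected it as a shadow error, because the touch checks and the pictures contradict it.
- **Switch pins:** I could not read the cover-switch sensors.

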